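# Put the balance's check weights back in their blocks

## Task

The balance check is finished and its four steel check weights are still stacked on the white tile. Take the stack apart and put each weight, right way up and flat on the floor of the well, into the wooden storage block bored for its size. Set the weights down rather than dropping them, and leave the petri dish and the beaker where they stand.

Things in the scene. Friction and masses are not known exactly. Their poses are not given: they have to be found in the camera images.
- weight_50: smallest of four steel disc weights: 26 mm diameter, 15 mm high, plus a 12 mm wide, 2.5 mm high locating boss on top; about 50 g. Origin: centre of the underside, z up. A recess underneath (16 mm wide, 3.5 mm deep) fits loosely over the boss below. Starts on weight_100, up to 2 mm off centre.
- weight_100: second smallest of four steel disc weights: 38 mm diameter, 15 mm high, plus a 12 mm wide, 2.5 mm high locating boss on top; about 100 g. Origin: centre of the underside, z up. A recess underneath (16 mm wide, 3.5 mm deep) fits loosely over the boss below. Starts on weight_200, up to 2 mm off centre.
- weight_200: second largest of four steel disc weights: 50 mm diameter, 16 mm high, plus a 12 mm wide, 2.5 mm high locating boss on top; about 200 g. Origin: centre of the underside, z up. A recess underneath (16 mm wide, 3.5 mm deep) fits loosely over the boss below. Starts on weight_500, up to 2 mm off centre.
- weight_500: largest of four steel disc weights: 62 mm diameter, 20 mm high, plus a 12 mm wide, 2.5 mm high locating boss on top; about 500 g. Origin: centre of the underside, z up. A recess underneath (16 mm wide, 3.5 mm deep) fits loosely over the boss below. Starts at the bottom of the stack, on a fixed white tile, 95 x 95 mm, top 6 mm above the bench.
- block_50: smallest of four square light-wood blocks, 50 x 50 x 15 mm, fixed to the bench. Round open well in its middle for weight_50: 36 mm wide (5 mm play all round), 6 mm deep, flat black-lined floor 9 mm above the bench. Origin: centre of the block's underside, on the well's axis, z up. The seated weight stands 9 mm above the block's top, where it can be held.
- block_100: second smallest of four square light-wood blocks, 62 x 62 x 15 mm, fixed to the bench. Round open well in its middle for weight_100: 48 mm wide (5 mm play all round), 6 mm deep, flat black-lined floor 9 mm above the bench. Origin: centre of the block's underside, on the well's axis, z up. The seated weight stands 9 mm above the block's top, where it can be held.
- block_200: second largest of four square light-wood blocks, 74 x 74 x 15 mm, fixed to the bench. Round open well in its middle for weight_200: 60 mm wide (5 mm play all round), 6 mm deep, flat black-lined floor 9 mm above the bench. Origin: centre of the block's underside, on the well's axis, z up. The seated weight stands 10 mm above the block's top, where it can be held.
- block_500: largest of four square light-wood blocks, 86 x 86 x 15 mm, fixed to the bench. Round open well in its middle for weight_500: 72 mm wide (5 mm play all round), 6 mm deep, flat black-lined floor 9 mm above the bench. Origin: centre of the block's underside, on the well's axis, z up. The seated weight stands 14 mm above the block's top, where it can be held.
- petri: bystander: lidded clear petri dish, 64 mm diameter, 14 mm high, standing loose on the bench. Origin: centre of its underside, z up. To be left where it is.
- glass_beaker: bystander: empty clear glass beaker, 52 mm wide, 67 mm high, standing loose on the bench. Origin: centre of its underside, z up. To be left where it is.
Things that resemble listed ones, but are neither listed nor needed, are in the scene too. What is shaped like the weight_100 but green or red is not meant.

How it is judged:
By the outcome, as a careful person would: the job done as asked, in the order asked, and still so for the second after the job is handed in, with the robot touching nothing.
It also fails if it takes over 99 s, if anything falls off the work surface, if the arm or the gripper's body presses on something with over 40 N, if the wrist force passes 120 N, or if a joint passes its speed limit or range.

## Robot

A 7-joint arm with a two-finger parallel gripper is mounted at the origin on a cart in front of the work surface, level with it; the furniture and walls round the work are solid. World frame = base frame: x ahead of the robot, y to its left, z up, the work surface at z = 0. Lengths are in m, angles in rad, forces in N, time in s.
With the tool pointing down it reaches from about 0.35 to 0.9 m from the base axis. Payload 8.1 kg.
Tool frame: the origin (TCP) lies midway between the tips of the shut fingers; the grasp point (between the pads) lies grasp_offset behind it (grasp_offset is the distance from the TCP to the grasp point, in m); x points along the fingers, y is the direction in which the jaws open and shut, and the axes are right-handed (so a half turn about x gives the same grasp; the last joint's range is limited). The gripper opens to 92 mm and grips with 3 to 60 N. Pads are 19 mm wide; open, the fingers measure 130 mm over their backs; the gripper's body (75 mm by 190 mm) begins 47 mm behind the grasp point.
Start: joints at [1.216, 0.434, 0.025, 1.573, -0.012, 1.134, -0.075], TCP at [0.156, -0.605, 0.189] pointing down, gripper open.
Joint ranges: [-2.62, 2.62], [-0.44, 2.09], [-1.27, 1.32], [0.08, 2.57], [-1.32, 4.46], [0.12, 2], [-2.74, 2.74]. Speed limits (rad/s): [2.22, 2.22, 3.01, 3.01, 3.14, 3.14, 3.14].

## Interface

Orientations are given as a unit quaternion [x, y, z, w].
In Python, from cell import * gives the robot as it stands.
- The arm moves only by the shell command python3 -m jog 'ROWS' [FORCE]. ROWS is JSON, a list of rows, each a list of 3 entries, a list of its own where there are three numbers: the closure, from 0 (fully open) to 1 (shut), then the shift along the tool's x, y, z in mm, then the turn, a rotation vector about the tool's x, y, z in rad. A call has 1 to 12 rows; each row is the pose to reach, as a shift and turn from the pose measured when the call began, along the tool's axes at that moment; what a row does not reach only later rows make up. A row lasts 1/12 s, in which the tool goes at most 41.7 mm and 7.16 degrees, less where a joint would pass 70% of its speed; a pose out of reach is approached as far as the arm can. A call with a gripper value outside its range is refused whole. The fingers move at their own pace and stop on an object; FORCE is the grip in N (left out, the last holds). Time passes only in rows, so rows that repeat a pose let the fingers close. It gives the time, the measured TCP pose, the force and the opening at its end, in the units of the state.
- observe(): the state, without advancing time (a new reading comes with each control period).
- camera(name): name is "scene" or "top" or "wrist"; returns a dict with "img" (420x560x3 uint8, red, green, blue), "K" (3x3 intrinsics, pixels), "R" (3x3) and "t" (3): a world point X has camera coordinates R X + t. Camera axes: x right, y down, z forward; pixel columns grow to the right and rows downward; lengths in m; the calibration is good to about 2 mm. The wrist camera is an equidistant fisheye: a pixel r from the principal point sees the ray r / f radians off the axis. A picture is of the moment at which its call begins. There is no depth.
- job_done(): hands the job in, once; it reports no verdict.
The state is a dict: "time_s": time; "q": joint angles; "qvel": joint speeds; "tau": joint torques, N m; "tool_pos": TCP position; "eef_rot": TCP orientation; "ft_force": force on the tool from outside, world axes, zero at the start; "ft_torque": the same for the moment, N m; "width": finger opening in m.
Only numpy, scipy, OpenCV 4.12 (cv2) and the standard library are available. Lean on these libraries where they do the work, as an engineer would, in place of code of your own. Each camera call takes 0.05 s, during which the arm holds its last target. There are 200 camera calls.

## Working session

There is one attempt and no reset: what is moved stays moved. The work goes in short steps, Python scripts to look and compute and a shell command to move; the robot and the scene stay as the last step left them, time stands still between calls to the robot, and variables do not carry over. Pictures are saved under pics/ and viewed, about 12 in all and at most 16, crops included, and the job is handed in when it is done.

```bash
mkdir -p pics; ls; python3 - <<'E'
from cell import *
import cv2
s=observe();print(s); 
try: print(grasp_offset)
except Exception as e: print(e)
for n in("scene","top","wrist"):
    c=camera(n);cv2.imwrite(f"pics/{n}0.png",c["img"][:,:,::-1]);print(n,c["K"],c["R"],c["t"])
E
```

```text
pics
{'time_s': 0.0, 'q': array([ 1.21639744,  0.43524005,  0.02495339,  1.57407693, -0.01159817,
        1.13396644, -0.0751055 ]), 'qvel': array([-1.12783832e-03,  7.49025059e-05, -9.62743081e-04, -6.74712053e-04,
        1.65149968e-04, -9.96784866e-04,  1.14236927e-03]), 'tau': array([-2.52306418e-04, -6.67846942e+01,  9.84722301e-01, -3.14450955e+01,
       -6.04982302e-02,  4.29686846e-02,  1.46723060e-04]), 'tool_pos': array([ 0.1555314 , -0.60477192,  0.18864197]), 'eef_rot': array([-0.70139684, -0.08930369,  0.70162801, -0.08823529]), 'ft_force': array([-0.1499036 , -0.36183287, -0.76426229]), 'ft_torque': array([ 0.00311311, -0.00593341,  0.00936802]), 'width': 0.09163715290028661}
0.0188
scene [[518.29380238   0.         284.57481935]
 [  0.         518.29380238 205.94600077]
 [  0.           0.           1.        ]] [[-0.58910417 -0.80785085 -0.01825603]
 [-0.56147969  0.4254829  -0.70972168]
 [ 0.58111689 -0.40784961 -0.7042456 ]] [0.34933387 0.31518941 1.00840309]
top [[418.80468014   0.         279.85176216]
 [  0.         418.80468014 215.18465212]
 [  0.           0.           1.        ]] [[-3.74101086e-03 -9.99992993e-01  1.37832104e-04]
 [-9.95616032e-01  3.71175449e-03 -9.34609042e-02]
 [ 9.34597377e-02 -4.86866110e-04 -9.95622941e-01]] [0.06903148 0.5318469  0.9889283 ]
wrist [[325.1922621    0.         282.41968442]
 [  0.         325.1922621  203.94124989]
 [  0.           0.           1.        ]] [[ 0.24927494 -0.96842855 -0.00285314]
 [-0.92853913 -0.23984216  0.28335636]
 [-0.27509469 -0.06798439 -0.95901044]] [-0.62319289 -0.03745077  0.39141849]
```

View pics/top0.png

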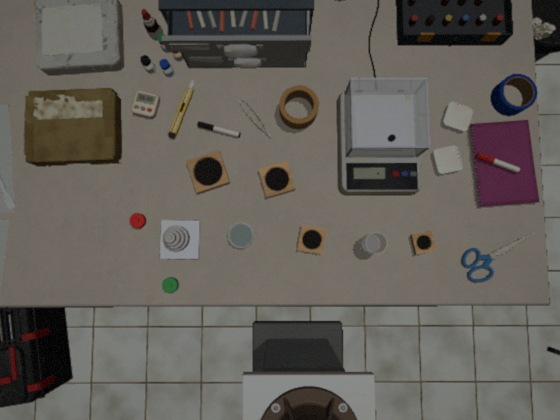

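View pics/scene0.png

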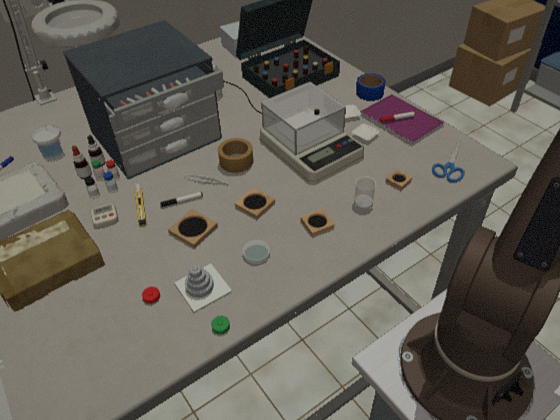

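Top view: the stack on the tile is at about (175,237). The wells are at (208,171), (277,179), (311,239) and (423,243), the petri dish at (240,236) and the beaker at (373,244). The red and green discs at (137,221) and (170,285) are decoys. The scene view shows the same layout, with the stack at (200,282).

```bash
cat > h.py <<'E'
import numpy as np, cv2
from cell import *
from scipy.spatial.transform import Rotation as Ro
def ray(c,u,v,fish=False):
    K=c["K"];x=(u-K[0,2])/K[0,0];y=(v-K[1,2])/K[1,1]
    if fish:
        r=np.hypot(x,y)+1e-12;d=np.array([x/r*np.sin(r),y/r*np.sin(r),np.cos(r)])
    else: d=np.array([x,y,1.])
    d=c["R"].T@d;return -c["R"].T@c["t"],d/np.linalg.norm(d)
def onz(c,u,v,z,fish=False):
    o,d=ray(c,u,v,fish);return o+d*(z-o[2])/d[2]
def tri(a,b):
    A=0;B=0
    for o,d in(a,b):
        P=np.eye(3)-np.outer(d,d);A=A+P;B=B+P@o
    X=np.linalg.solve(A,B);return X,[round(1e3*np.linalg.norm((np.eye(3)-np.outer(d,d))@(X-o)),1) for o,d in(a,b)]
def proj(c,X,fish=False):
    p=c["R"]@np.asarray(X)+c["t"];K=c["K"]
    if fish:
        r=np.hypot(p[0],p[1]);th=np.arctan2(r,p[2]);q=p[:2]/r*th
    else: q=p[:2]/p[2]
    return q[0]*K[0,0]+K[0,2],q[1]*K[1,1]+K[1,2]
def blobs(m,lo,hi):
    n,l,s,c=cv2.connectedComponentsWithStats(m.astype(np.uint8));return [(c[i],s[i]) for i in range(1,n) if lo<s[i][4]<hi]
def tool(dw):  # world shift (m) -> tool-axis mm
    return 1e3*Ro.from_quat(observe()["eef_rot"]).as_matrix().T@np.asarray(dw)
E
python3 - <<'E'
from h import *
T,S=camera("top"),camera("scene")
app={"500":((208,171),(193,227)),"200":((277,179),(255,204)),"100":((311,239),(317,221)),"50":((423,243),(399,180))}
def dark(c,p,r=22):
    g=c["img"].max(2);m=np.zeros(g.shape,bool);x,y=p;m[y-r:y+r,x-r:x+r]=g[y-r:y+r,x-r:x+r]<60
    b=blobs(m,20,2000);return min(b,key=lambda q:np.hypot(*(q[0]-p)))
for k,(a,b) in app.items():
    A,B=dark(T,a),dark(S,b);X,e=tri(ray(T,*A[0]),ray(S,*B[0]));print(k,X.round(4),e,onz(T,*A[0],.009).round(4),A[1][2:],B[1][2:])
    m=np.zeros((420,560),bool); 
for n,c,p in(("t",T,(178,237)),("s",S,(202,285))):
    x,y=p;cv2.imwrite(f"pics/st_{n}.png",cv2.resize(c["img"][y-30:y+30,x-40:x+40,::-1],None,fx=8,fy=8,interpolation=cv2.INTER_CUBIC))
im=np.hstack([cv2.imread("pics/st_t.png"),cv2.imread("pics/st_s.png")]);cv2.imwrite("pics/st.png",cv2.resize(im,(800,300)))
E
```

```text
500 [0.6437 0.2449 0.0109] [np.float64(1.1), np.float64(1.1)] [0.6447 0.2462 0.009 ] [ 28  27 602] [ 28  20 423]
200 [0.6237 0.0741 0.0113] [np.float64(0.8), np.float64(0.8)] [0.6246 0.0747 0.009 ] [ 24  23 411] [ 22  14 245]
100 [ 0.4738 -0.0108  0.0113] [np.float64(1.1), np.float64(1.1)] [ 0.4745 -0.0101  0.009 ] [ 18  19 266] [ 19  12 170]
50 [ 0.4661 -0.2838  0.0108] [np.float64(0.9), np.float64(0.9)] [ 0.4667 -0.2837  0.009 ] [ 14  13 148] [12  7 65]
```

View pics/st.png

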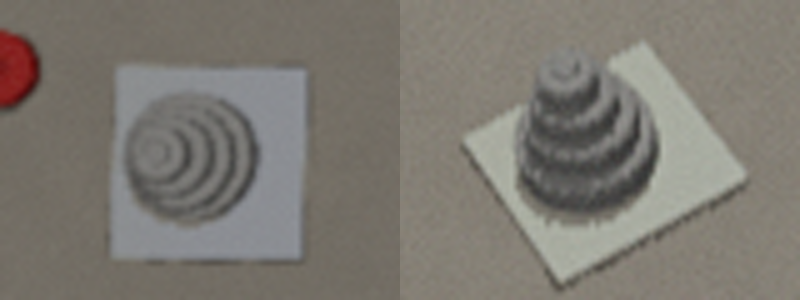

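The crop shows the boss centre at about (168.6,237.4) in top and (195.2,269) in scene. In top, the base disc is centred at about (176.4,239). All four tiers are present. Next I triangulate.

```bash
python3 - <<'E'
from h import *
T,S,W=camera("top"),camera("scene"),camera("wrist")
X,e=tri(ray(T,168.6,237.4),ray(S,195.2,269));print("boss",X.round(4),e,onz(T,168.6,237.4,.0745).round(4))
print("base",onz(T,176.4,239,.026).round(4))
for p in((240,236),(373,244)):print(onz(T,*p,.0).round(3))
s=observe();M=Ro.from_quat(s["eef_rot"]).as_matrix();print(M.round(3));print("cam",(-W["R"].T@W["t"]).round(3),"in tool mm",(1e3*M.T@(-W["R"].T@W["t"]-s["tool_pos"])).round(1),(M.T@W["R"].T).round(3))
tgt=np.array([.46,-.28,.19]);print(tool(tgt-s["tool_pos"]).round(), tool(X-[0,0,0]-s["tool_pos"]).round())
E
```

```text
boss [0.4764 0.3214 0.071 ] [np.float64(1.8), np.float64(1.8)] [0.4773 0.3221 0.0745]
base [0.4754 0.3161 0.026 ]
[0.483 0.166 0.   ]
[ 0.462 -0.162 -0.   ]
[[-0.     0.249 -0.968]
 [ 0.    -0.968 -0.249]
 [-1.    -0.    -0.   ]]
cam [ 0.228 -0.586  0.385] in tool mm [-195.4   -0.5  -75.1] [[ 0.002 -0.283  0.959]
 [ 1.     0.001 -0.001]
 [-0.     0.959  0.283]]
[  -1. -239. -376.] [ 118. -818. -541.]
```

View pics/wrist0.png

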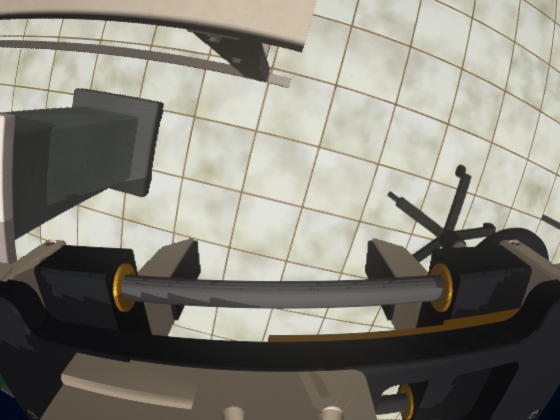

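```bash
python3 -m jog '[[0,[0,-319,-386],[0.2517,0,0]],[0,[0,-319,-386],[0.2517,0,0]],[0,[0,-319,-386],[0.2517,0,0]],[0,[0,-319,-386],[0.2517,0,0]],[0,[0,-319,-386],[0.2517,0,0]],[0,[0,-319,-386],[0.2517,0,0]],[0,[0,-319,-386],[0.2517,0,0]],[0,[0,-319,-386],[0.2517,0,0]],[0,[0,-319,-386],[0.2517,0,0]],[0,[0,-319,-386],[0.2517,0,0]],[0,[0,-319,-386],[0.2517,0,0]],[0,[0,-319,-386],[0.2517,0,0]]]' 20; python3 - <<'E'
from h import *
s=observe();print(s["tool_pos"].round(4),Ro.from_quat(s["eef_rot"]).as_matrix().round(3));print(tool(np.array([.42,.32,.19])-s["tool_pos"]).round())
E
```

```text
time_s: 1.4
tool_pos: [0.4505, -0.199, 0.1898]
eef_rot: [0.707, -0.0, -0.707, -0.0]
ft_force: [-0.2, -0.1, 0.7]
width: 0.0914
[ 0.4505 -0.199   0.1898] [[ 0.001 -0.    -1.   ]
 [-0.    -1.     0.   ]
 [-1.     0.    -0.001]]
[  -0. -519.   31.]
```

```bash
python3 -m jog '[[0,[0,-500,31],[0,0,0]],[0,[0,-500,31],[0,0,0]],[0,[0,-500,31],[0,0,0]],[0,[0,-500,31],[0,0,0]],[0,[0,-500,31],[0,0,0]],[0,[0,-500,31],[0,0,0]],[0,[0,-500,31],[0,0,0]],[0,[0,-500,31],[0,0,0]],[0,[0,-500,31],[0,0,0]],[0,[0,-500,31],[0,0,0]],[0,[0,-500,31],[0,0,0]],[0,[0,-500,31],[0,0,0]]]'; python3 - <<'E'
from h import *
c=camera("wrist");s=observe();print(s["tool_pos"].round(4))
print(proj(c,[.4764,.3214,.0745],True),proj(c,s["tool_pos"],True))
cv2.imwrite("pics/w1.png",cv2.resize(c["img"][:,:,::-1],(800,600),interpolation=cv2.INTER_CUBIC))
np.savez("w1.npz",**c)
E
```

```text
time_s: 2.4
tool_pos: [0.4194, 0.3003, 0.1899]
eef_rot: [0.708, -0.0, -0.707, -0.0]
ft_force: [-0.1, 0.3, -0.6]
width: 0.0916
[0.417  0.31   0.1904]
(np.float64(260.70503691339877), np.float64(129.5355229985833)) (np.float64(267.8656197554561), np.float64(233.2823066921732))
```

View pics/w1.png

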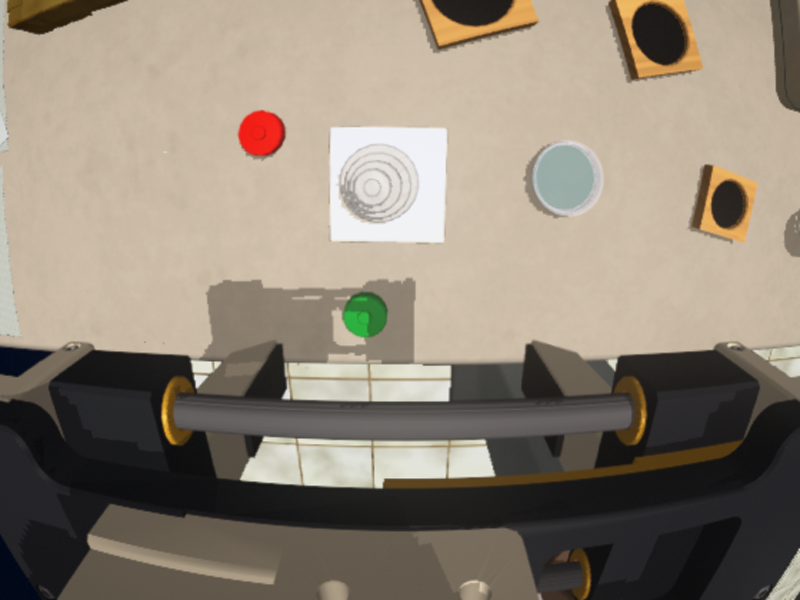

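The wrist view shows the boss at (260.4,130.9) in native pixels. My estimate projects to (260.7,129.5), so they agree within about 1.4 mm. All four tiers and the petri dish are clear. I'll move above the stack.

```bash
python3 -m jog '[[0.3,[20,-15,-58],[0,0,0]],[0.3,[60,-15,-58],[0,0,0]],[0.3,[80,-15,-58],[0,0,0]],[0.3,[80,-15,-58],[0,0,0]],[0.3,[80,-15,-58],[0,0,0]]]' 20; python3 - <<'E'
from h import *
s=observe();print(s["tool_pos"].round(4),s["width"]);print(tool(np.array([.476,.3217,.065])-s["tool_pos"]).round(1))
a=np.load("w1.npz");T=camera("top");g=camera("scene")
print(tri(ray(a,260.4,130.9,True),ray(g,195.2,269)),tri(ray(a,260.4,130.9,True),ray(T,168.6,237.4)))
print(observe()["tool_pos"].round(4))
E
```

```text
time_s: 2.87
tool_pos: [0.4738, 0.325, 0.1095]
eef_rot: [-0.706, -0.004, 0.708, -0.001]
ft_force: [-0.7, 0.1, -0.4]
width: 0.066
[0.4738 0.325  0.1095] 0.06602126313075715
[44.5  3.5 -2.2]
(array([0.47461631, 0.32110046, 0.07191245]), [np.float64(0.8), np.float64(0.8)]) (array([0.47625607, 0.32086351, 0.08064746]), [np.float64(0.9), np.float64(0.9)])
[0.4751 0.3264 0.1124]
```

```bash
python3 -m jog '[[0.45,[15,5,0],[0,0,0]],[0.45,[32,5,0],[0,0,0]],[0.5,[47,5,0],[0,0,0]],[0.5,[47,5,0],[0,0,0]],[0.5,[47,5,0],[0,0,0]]]' 15; python3 - <<'E'
from h import *
s=observe();print(s["tool_pos"].round(4),s["width"]);print(tool(np.array([.4755,.3213,.065])-s["tool_pos"]).round(1))
E
```

```text
time_s: 3.38
tool_pos: [0.4755, 0.322, 0.067]
eef_rot: [0.708, 0.006, -0.706, -0.0]
ft_force: [-0.4, -0.1, 0.2]
width: 0.0462
[0.4755 0.322  0.067 ] 0.046220977170097634
[2.  0.7 0. ]
```

```bash
python3 -m jog '[[0.9,[2,0.5,0],[0,0,0]],[0.9,[2,0.5,0],[0,0,0]],[0.9,[2,0.5,0],[0,0,0]],[0.9,[2,0.5,0],[0,0,0]],[0.9,[2,0.5,0],[0,0,0]],[0.9,[2,0.5,0],[0,0,0]],[0.9,[2,0.5,0],[0,0,0]]]' 15; python3 - <<'E'
from h import *
s=observe();print(s["tool_pos"].round(4),s["width"],s["qvel"].round(3))
E
```

```text
time_s: 3.97
tool_pos: [0.4755, 0.3215, 0.0651]
eef_rot: [0.708, 0.006, -0.706, -0.0]
ft_force: [-0.2, -0.6, -0.7]
width: 0.0099
[0.4755 0.3215 0.0651] 0.00988293339415542 [ 0.001  0.002  0.     0.001 -0.    -0.001  0.   ]
```

```bash
python3 - <<'E'
from h import *
c=camera("wrist");g=camera("scene")
print(observe()["width"],proj(c,observe()["tool_pos"],True),proj(g,observe()["tool_pos"]))
a=cv2.resize(c["img"][130:330,140:420,::-1],(800,571),interpolation=cv2.INTER_CUBIC);
b=cv2.resize(g["img"][200:350,120:320,::-1],(800,600),interpolation=cv2.INTER_CUBIC)[:571]
cv2.imwrite("pics/w2.png",cv2.resize(np.vstack([a,b]),(560,600)))
E
```

```text
0.00921846572229999 (np.float64(283.05109974518257), np.float64(229.62939565399708)) (np.float64(194.89421309907718), np.float64(270.93076708141626))
```

View pics/w2.png

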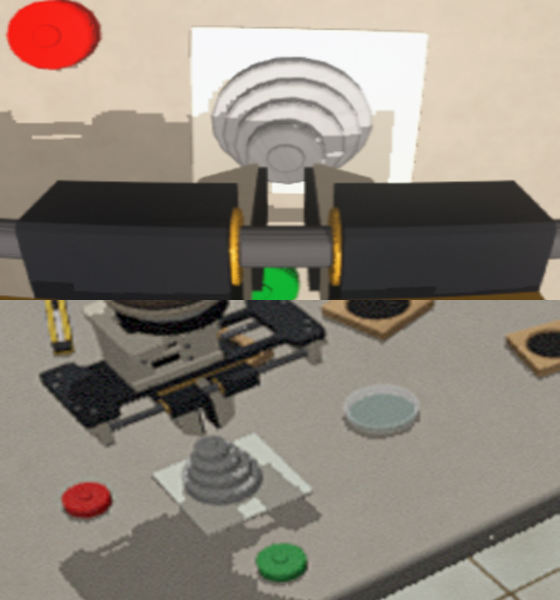

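The wrist and scene views both show the fingertips above the boss, with the stack untouched. So the tips end higher than the reported TCP. I'll measure by how much.

```bash
python3 - <<'E'
from h import *
c=camera("wrist");g=camera("scene");s=observe();p=s["tool_pos"]
for d in(0,.01,.015,.02,.025):
    print(d,np.round(proj(g,p+[0,0,d]),1),np.round(proj(c,p+[0,0,d],True),1),np.round(proj(c,p+[.0095,0,d],True),1))
a=cv2.resize(c["img"][170:260,220:345,::-1],None,fx=5,fy=5,interpolation=cv2.INTER_CUBIC)
b=cv2.resize(g["img"][230:300,150:240,::-1],None,fx=6,fy=6,interpolation=cv2.INTER_CUBIC)
o=np.zeros((450,1165,3),np.uint8);o[:450,:625]=a;o[:420,625:]=b;cv2.imwrite("pics/w3.png",cv2.resize(o,(800,309)))
E
```

```text
0 [194.9 270.9] [283.  229.6] [283.2 215.6]
0.01 [194.2 268. ] [282.9 235.4] [283.  220.8]
0.015 [193.9 266.5] [282.8 238.5] [283.  223.6]
0.02 [193.6 265.1] [282.7 241.8] [282.9 226.6]
0.025 [193.2 263.6] [282.7 245.2] [282.8 229.7]
```

View pics/w3.png

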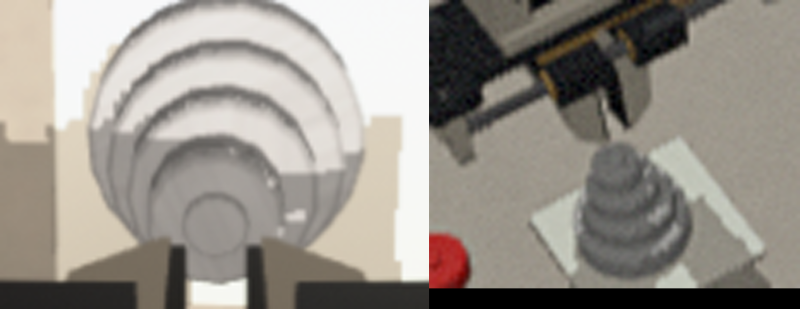

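Boss and TCP estimates agree in both views, but the tips sit about 20 mm above the reported TCP. I'll calibrate with a gentle touch of the shut fingers on the boss.

```bash
python3 -m jog '[[0.95,[2,0,0],[0,0,0]],[0.95,[4,0,0],[0,0,0]],[0.95,[6,0,0],[0,0,0]],[0.95,[6,0,0],[0,0,0]]]' 15; python3 -m jog '[[0.95,[1,0,0],[0,0,0]],[0.95,[2,0,0],[0,0,0]]]'
```

```text
time_s: 4.5
tool_pos: [0.4752, 0.3213, 0.0584]
eef_rot: [0.708, 0.006, -0.706, -0.0]
ft_force: [-0.5, 0.3, -0.1]
width: 0.0046
time_s: 4.67
tool_pos: [0.4752, 0.3213, 0.0562]
eef_rot: [0.708, 0.006, -0.706, -0.0]
ft_force: [-0.5, -0.7, -0.3]
width: 0.0051
```

```bash
python3 -m jog '[[0.95,[1,0,0],[0,0,0]],[0.95,[2,0,0],[0,0,0]]]'
```

```text
time_s: 4.83
tool_pos: [0.4751, 0.3213, 0.054]
eef_rot: [0.708, 0.006, -0.706, 0.0]
ft_force: [0.1, -0.7, 0.5]
width: 0.0045
```

```bash
python3 -m jog '[[0.95,[1,0,0],[0,0,0]],[0.95,[1.5,0,0],[0,0,0]]]'
```

```text
time_s: 5.0
tool_pos: [0.4751, 0.3213, 0.0524]
eef_rot: [0.708, 0.006, -0.706, 0.0]
ft_force: [-0.1, -0.0, -0.9]
width: 0.0049
```

```bash
python3 -m jog '[[0.95,[1,0,0],[0,0,0]],[0.95,[1.5,0,0],[0,0,0]]]'
```

```text
time_s: 5.17
tool_pos: [0.4751, 0.3212, 0.0508]
eef_rot: [0.708, 0.006, -0.706, 0.0]
ft_force: [1.2, 0.3, -0.6]
width: 0.0045
```

```bash
python3 -m jog '[[0.95,[1,0,0],[0,0,0]],[0.95,[1.5,0,0],[0,0,0]]]'
```

```text
time_s: 5.33
tool_pos: [0.475, 0.3212, 0.0491]
eef_rot: [0.708, 0.006, -0.706, 0.0]
ft_force: [-0.3, 0.3, 0.2]
width: 0.0049
```

```bash
python3 -m jog '[[0.95,[1,0,0],[0,0,0]],[0.95,[1.5,0,0],[0,0,0]]]'
```

```text
time_s: 5.5
tool_pos: [0.475, 0.3212, 0.0475]
eef_rot: [0.708, 0.006, -0.706, 0.0]
ft_force: [0.6, -0.3, -0.3]
width: 0.0042
```

```bash
python3 - <<'E'
from h import *
c=camera("wrist");g=camera("scene");t=camera("top")
a=cv2.resize(c["img"][170:260,220:345,::-1],None,fx=5,fy=5,interpolation=cv2.INTER_CUBIC)
b=cv2.resize(g["img"][230:300,150:240,::-1],None,fx=6,fy=6,interpolation=cv2.INTER_CUBIC)
o=np.zeros((450,1165,3),np.uint8);o[:450,:625]=a;o[:420,625:]=b;cv2.imwrite("pics/w4.png",cv2.resize(o,(800,309)))
E
```

```text
(no output)
```

View pics/w4.png

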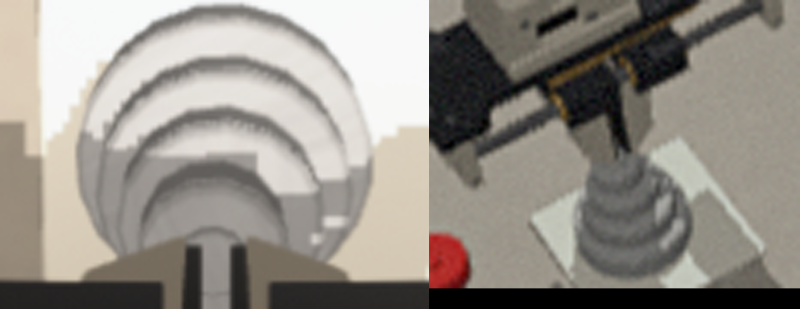

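The fingertips are now right at the boss, with no contact yet. Continuing the touch.

```bash
python3 -m jog '[[0.95,[1,0,0],[0,0,0]],[0.95,[1.5,0,0],[0,0,0]]]'
```

```text
time_s: 5.82
tool_pos: [0.475, 0.3212, 0.046]
eef_rot: [0.708, 0.006, -0.706, 0.0]
ft_force: [-0.0, 0.1, 0.2]
width: 0.0048
```

```bash
python3 -m jog '[[0.95,[1,0,0],[0,0,0]],[0.95,[1.5,0,0],[0,0,0]]]'
```

```text
time_s: 5.98
tool_pos: [0.475, 0.3212, 0.0444]
eef_rot: [0.708, 0.006, -0.706, 0.0]
ft_force: [-1.1, 0.4, -0.1]
width: 0.0048
```

```bash
python3 -m jog '[[0.95,[1,0,0],[0,0,0]],[0.95,[1.5,0,0],[0,0,0]]]'
```

```text
time_s: 6.15
tool_pos: [0.4749, 0.3211, 0.0427]
eef_rot: [0.708, 0.006, -0.706, 0.0]
ft_force: [1.1, -0.0, 0.5]
width: 0.0044
```

```bash
python3 -m jog '[[0.95,[1,0,0],[0,0,0]],[0.95,[1.5,0,0],[0,0,0]]]'
```

```text
time_s: 6.32
tool_pos: [0.4749, 0.3211, 0.041]
eef_rot: [0.708, 0.005, -0.706, 0.0]
ft_force: [-0.5, 0.5, -0.0]
width: 0.0048
```

```bash
python3 -m jog '[[0.95,[1,0,0],[0,0,0]],[0.95,[1.5,0,0],[0,0,0]]]'
```

```text
time_s: 6.48
tool_pos: [0.4749, 0.3211, 0.0394]
eef_rot: [0.708, 0.005, -0.707, 0.0]
ft_force: [0.3, -1.1, -0.4]
width: 0.0045
```

```bash
python3 - <<'E'
from h import *
c=camera("wrist");g=camera("scene");t=camera("top")
a=cv2.resize(c["img"][150:280,200:365,::-1],None,fx=4,fy=4,interpolation=cv2.INTER_CUBIC)
b=cv2.resize(g["img"][220:305,150:250,::-1],None,fx=6,fy=6,interpolation=cv2.INTER_CUBIC)
o=np.zeros((520,1260,3),np.uint8);o[:520,:660]=a;o[:510,660:]=b;cv2.imwrite("pics/w5.png",cv2.resize(o,(800,330)))
E
```

```text
(no output)
```

View pics/w5.png

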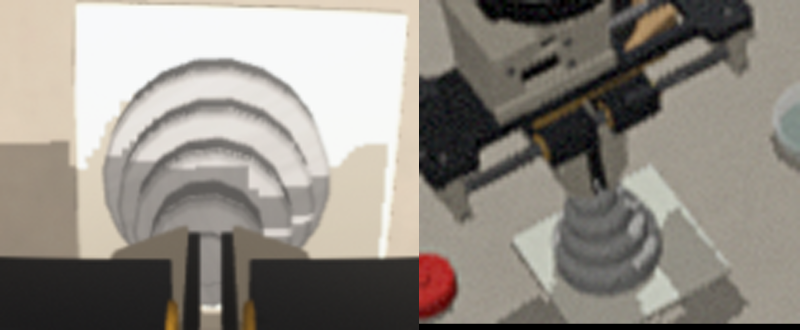

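The boss is hidden under the shut tips, and there's still no contact force. I'll continue in small steps.

```bash
python3 -m jog '[[0.95,[1,0,0],[0,0,0]],[0.95,[1.5,0,0],[0,0,0]]]'
```

```text
time_s: 6.8
tool_pos: [0.4749, 0.3211, 0.0379]
eef_rot: [0.708, 0.005, -0.706, 0.0]
ft_force: [0.0, -0.5, 0.4]
width: 0.0046
```

```bash
python3 -m jog '[[0.95,[1,0,0],[0,0,0]],[0.95,[1.5,0,0],[0,0,0]]]'
```

```text
time_s: 6.97
tool_pos: [0.4751, 0.3213, 0.0373]
eef_rot: [0.708, 0.006, -0.706, 0.0]
ft_force: [-3.2, -3.2, 14.5]
width: 0.0049
```

```bash
python3 -m jog '[[0.95,[1,0,0],[0,0,0]],[0.95,[1.5,0,0],[0,0,0]]]'
```

```text
time_s: 7.13
tool_pos: [0.4754, 0.3215, 0.0371]
eef_rot: [0.708, 0.006, -0.706, 0.0]
ft_force: [-4.5, -4.3, 21.3]
width: 0.0045
```

Contact at TCP z = 0.0373 with the boss top at 0.0745, so the real tip is at reported z + 37 mm. I'll use that: back up, open, descend to tip height 65 mm and grip.

```bash
python3 -m jog '[[0.5,[-14,0,0],[0,0,0]],[0.5,[-14,0,0],[0,0,0]],[0.5,[-14,0,0],[0,0,0]],[0.5,[-14,0,0],[0,0,0]],[0.5,[-14,0,0],[0,0,0]],[0.5,[-14,0,0],[0,0,0]],[0.5,[-8,0,0],[0,0,0]],[0.5,[-2,0,0],[0,0,0]],[0.5,[4,0,0],[0,0,0]],[0.5,[9,0,0],[0,0,0]],[0.5,[9,0,0],[0,0,0]],[0.5,[9,0,0],[0,0,0]]]' 15
```

```text
time_s: 8.13
tool_pos: [0.475, 0.3213, 0.0275]
eef_rot: [0.708, 0.005, -0.706, 0.0]
ft_force: [0.3, 0.1, -0.3]
width: 0.0462
```

```bash
python3 -m jog '[[0.85,[0,0,0],[0,0,0]],[0.85,[0,0,0],[0,0,0]],[0.85,[0,0,0],[0,0,0]],[0.85,[0,0,0],[0,0,0]],[0.85,[0,0,0],[0,0,0]]]' 15; python3 -m jog '[[0.85,[0,0,0],[0,0,0]],[0.85,[0,0,0],[0,0,0]]]' 15
```

```text
time_s: 8.55
tool_pos: [0.4752, 0.3215, 0.0278]
eef_rot: [0.708, 0.005, -0.706, 0.0]
ft_force: [0.8, 0.0, 1.1]
width: 0.0249
time_s: 8.72
tool_pos: [0.4752, 0.3215, 0.0279]
eef_rot: [0.708, 0.005, -0.706, 0.0]
ft_force: [-0.6, -0.8, -0.8]
width: 0.0255
```

```bash
python3 -m jog '[[0.85,[-3,0,0],[0,0,0]],[0.85,[-10,0,0],[0,0,0]],[0.85,[-40,0,0],[0,0,0]],[0.85,[-80,30,0],[0,0,0]],[0.85,[-80,70,0],[0,0,0]],[0.85,[-80,110,0],[0,0,0]],[0.85,[-80,110,0],[0,0,0]]]' 15; python3 - <<'E'
from h import *
s=observe();print(s["tool_pos"].round(4),s["width"]);print(tool(np.array([.4665,-.2838,.108])-s["tool_pos"]).round(1))
t=camera("top");g=camera("scene")
a=cv2.resize(t["img"][212:262,145:205,::-1],None,fx=6,fy=6,interpolation=cv2.INTER_CUBIC)
b=cv2.resize(g["img"][220:320,150:280,::-1],None,fx=3,fy=3,interpolation=cv2.INTER_CUBIC)
cv2.imwrite("pics/w6.png",np.hstack([a,b]))if 0 else None
o=np.zeros((300,750,3),np.uint8);o[:,:360]=a;o[:,360:]=b;cv2.imwrite("pics/w6.png",o)
E
```

```text
time_s: 9.3
tool_pos: [0.477, 0.2018, 0.1077]
eef_rot: [0.708, 0.001, -0.706, -0.001]
ft_force: [-0.0, -1.7, -1.6]
width: 0.0253
[0.477  0.2018 0.1077] 0.025304885720253606
[ -1.2 485.6  10.3]
```

View pics/w6.png

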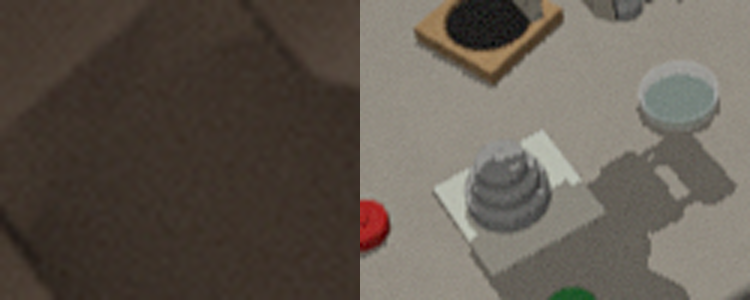

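The scene crop shows weight_50 lifted and a clean three-tier stack left. The arm blocks the top view. On to block_50.

```bash
python3 -m jog '[[0.85,[0,485,10],[0,0,0]],[0.85,[0,485,10],[0,0,0]],[0.85,[0,485,10],[0,0,0]],[0.85,[0,485,10],[0,0,0]],[0.85,[0,485,10],[0,0,0]],[0.85,[0,485,10],[0,0,0]],[0.85,[0,485,10],[0,0,0]],[0.85,[0,485,10],[0,0,0]],[0.85,[0,485,10],[0,0,0]],[0.85,[0,485,10],[0,0,0]],[0.85,[0,485,10],[0,0,0]],[0.85,[0,485,10],[0,0,0]]]' 15;  python3 -m jog '[[0.85,[0,0,0],[0,0,0]],[0.85,[0,0,0],[0,0,0]]]'; python3 - <<'E'
from h import *
s=observe();p=s["tool_pos"];print(p.round(4),s["width"],Ro.from_quat(s["eef_rot"]).as_matrix().round(3).tolist());print(tool(np.array([.4665,-.2838,p[2]])-p).round(1))
c=camera("wrist");print([np.round(proj(c,[.4665,-.2838,z],True),1) for z in(.009,.015)])
print("w",[np.round(proj(c,p+[0,0,.037+dz],True),1) for dz in(-.008,.007)])
cv2.imwrite("pics/w7.png",cv2.resize(c["img"][60:330,140:480,::-1],(800,635)[:2])[:600]);np.savez("w7.npz",**c)
m=c["img"].max(2)<50
for b in blobs(m,60,3000):
    if b[0][1]<300:print(b[0].round(1),b[1])
# remaining stack in top view (grey ring outlines)
t=camera("top");cv2.imwrite("pics/t7.png",t["img"][:,:,::-1]);np.savez("t7.npz",**t)
a=cv2.resize(t["img"][207:267,138:218,::-1],None,fx=8,fy=8,interpolation=cv2.INTER_CUBIC);cv2.imwrite("pics/t7c.png",a)
E
```

```text
time_s: 10.4
tool_pos: [0.4685, -0.2801, 0.1049]
eef_rot: [0.709, 0.003, -0.705, -0.001]
ft_force: [0.5, 0.3, 0.1]
width: 0.0253
time_s: 10.57
tool_pos: [0.469, -0.2816, 0.1048]
eef_rot: [0.709, 0.002, -0.705, -0.002]
ft_force: [0.0, -0.3, -0.1]
width: 0.0247
[ 0.469  -0.2816  0.1048] 0.02474040167822186 [[0.005, -0.0, -1.0], [0.005, -1.0, 0.0], [-1.0, -0.005, -0.005]]
[-0.   2.2  2.5]
[array([286. , 195.5]), array([286. , 197.2])]
w [array([282.8, 247.9]), array([282.6, 259.6])]
[84.6 33.7] [  66    0   79   76 1522]
[215.3  20.8] [ 166    0   82   46 1173]
[ 43.8 193. ] [ 32 175  24  37 660]
[254.  265.2] [248 243  11  38 265]
[310.8 265.7] [307 243  11  38 255]
```

View pics/w7.png

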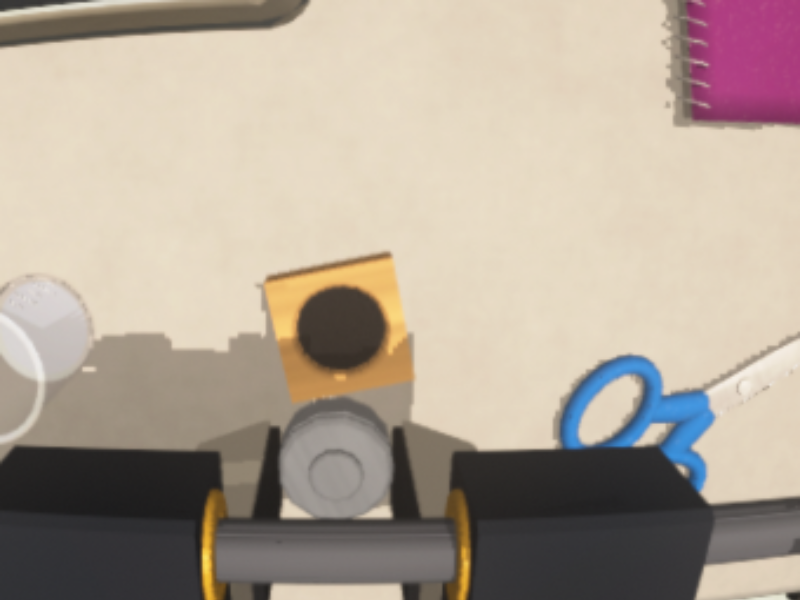

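The well centre is at (284.9,199.4) native, about 2.5 mm nearer than predicted. The held weight's boss is at (282.8,261.4), right on the tool axis. The gripper body along y would come close to the beaker, so I'll turn the jaws to lie along x before descending.

```bash
python3 - <<'E'
from h import *
print(observe()["q"].round(2))
t=np.load("t7.npz");i=t["img"][207:267,138:218];hsv=cv2.cvtColor(i,cv2.COLOR_RGB2HSV);print(i[30,10:70:3].max(1))
E
python3 -m jog '[[0.85,[0,2,5],[0.12,0,0]],[0.85,[0,2,5],[0.24,0,0]],[0.85,[0,2,5],[0.36,0,0]],[0.85,[0,2,5],[0.48,0,0]],[0.85,[0,2,5],[0.6,0,0]]]' 15; python3 -c "
from h import *;print(observe()['q'].round(2))"
```

```text
[ 0.69  0.42 -0.32  1.85  0.16  0.89 -1.28]
[118 118 118 117 131 111 123 122 124 127 121 113  81 112 137 149 150 121
 118 117]
time_s: 11.08
tool_pos: [0.4654, -0.2774, 0.1051]
eef_rot: [0.677, -0.205, -0.675, -0.211]
ft_force: [-0.8, 0.2, -0.1]
width: 0.025
[ 0.58  0.4  -0.18  1.87  0.08  0.88 -1.8 ]
```

View pics/t7c.png

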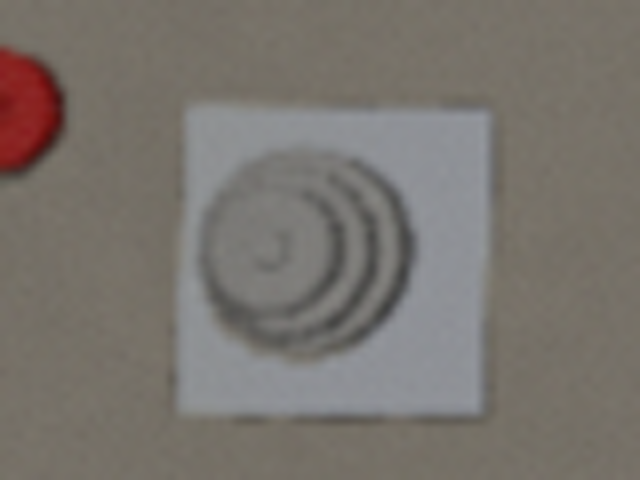

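Top view: three weights remain. weight_100's disc is centred at (171.7,237.7). The joint-7 margin allows a bit more turning.

```bash
python3 -m jog '[[0.85,[0,0,0],[0.12,0,0]],[0.85,[0,0,0],[0.24,0,0]],[0.85,[0,0,0],[0.36,0,0]],[0.85,[0,0,0],[0.48,0,0]],[0.85,[0,0,0],[0.6,0,0]],[0.85,[0,0,0],[0.6,0,0]],[0.85,[0,0,0],[0.6,0,0]]]' 15; python3 - <<'E'
from h import *
s=observe();print(s["q"].round(2),s["tool_pos"]);print(tool(np.array([.4645,-.2833,-.010])-s["tool_pos"]).round(1))
t=np.load("t7.npz");print(onz(t,171.6,237.7,.057))
E
```

```text
time_s: 11.67
tool_pos: [0.4661, -0.2752, 0.1052]
eef_rot: [-0.585, 0.393, 0.585, 0.4]
ft_force: [0.3, 0.5, -0.9]
width: 0.0252
[ 0.47  0.39 -0.04  1.88  0.01  0.87 -2.33] [ 0.46613112 -0.27524925  0.10522488]
[115.1   5.4  -7.5]
[0.47729412 0.31969329 0.057     ]
```

```bash
python3 -m jog '[[0.85,[10,5,-7.5],[0,0,0]],[0.85,[40,5,-7.5],[0,0,0]],[0.85,[75,5,-7.5],[0,0,0]],[0.85,[100,5.4,-7.5],[0,0,0]],[0.85,[112,5.4,-7.5],[0,0,0]],[0.85,[112,5.4,-7.5],[0,0,0]],[0.85,[112,5.4,-7.5],[0,0,0]]]' 15; python3 - <<'E'
from h import *
s=observe();print(s["tool_pos"],s["ft_force"]);print(tool(np.array([.4645,-.2833,-.020])-s["tool_pos"]).round(1))
c=camera("wrist");g=camera("scene");cv2.imwrite("pics/g8.png",cv2.resize(np.hstack([c["img"][60:330,140:480],g["img"][80:350,300:560]])[:,:,::-1],(800,360)))
E
```

```text
time_s: 12.25
tool_pos: [0.4639, -0.2831, -0.0077]
eef_rot: [-0.585, 0.392, 0.587, 0.399]
ft_force: [0.6, -0.6, 0.4]
width: 0.0252
[ 0.46391162 -0.28309622 -0.00766361] [ 0.62405657 -0.59908985  0.41985244]
[12.3 -0.4 -0.5]
```

View pics/g8.png

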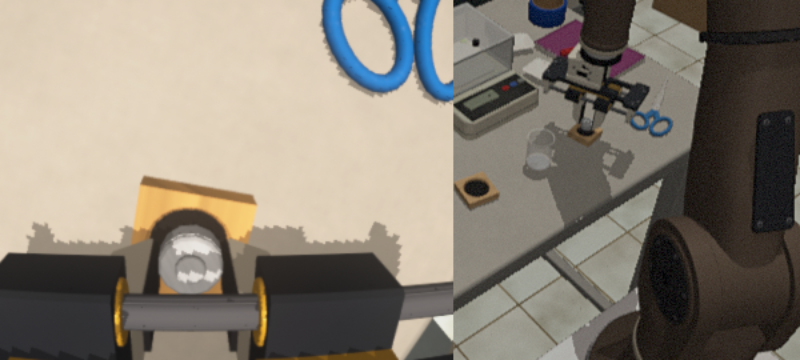

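The weight sits centred over the black well (weight at column 192, well at 195), with the beaker clear. Lowering gently.

```bash
python3 -m jog '[[0.85,[3,0,0],[0,0,0]],[0.85,[6,0,0],[0,0,0]],[0.85,[9,0,0],[0,0,0]],[0.85,[10.5,0,0],[0,0,0]],[0.85,[10.5,0,0],[0,0,0]]]' 15
```

```text
time_s: 12.77
tool_pos: [0.4651, -0.2836, -0.0168]
eef_rot: [0.586, -0.393, -0.585, -0.4]
ft_force: [-0.8, 0.1, -0.9]
width: 0.0252
```

```bash
python3 -m jog '[[0.85,[0.7,0,0],[0,0,0]],[0.85,[1.2,0,0],[0,0,0]]]' 15
```

```text
time_s: 12.93
tool_pos: [0.4651, -0.2835, -0.0181]
eef_rot: [0.586, -0.393, -0.585, -0.4]
ft_force: [-0.3, 0.5, 0.3]
width: 0.0249
```

```bash
python3 -m jog '[[0.85,[0.7,0,0],[0,0,0]],[0.85,[1.2,0,0],[0,0,0]]]' 15
```

```text
time_s: 13.1
tool_pos: [0.4651, -0.2835, -0.0193]
eef_rot: [0.586, -0.393, -0.585, -0.4]
ft_force: [-0.6, 0.0, -0.7]
width: 0.025
```

```bash
python3 -m jog '[[0.85,[0.7,0,0],[0,0,0]],[0.85,[1,0,0],[0,0,0]]]' 15
```

```text
time_s: 13.27
tool_pos: [0.4652, -0.2835, -0.0203]
eef_rot: [0.586, -0.393, -0.585, -0.4]
ft_force: [-1.0, 0.2, 4.1]
width: 0.0252
```

Contact at z = -0.0203, as predicted (-0.0201). Release and rise.

```bash
python3 -m jog '[[0.5,[0,0,0],[0,0,0]],[0.5,[0,0,0],[0,0,0]],[0.5,[0,0,0],[0,0,0]],[0.5,[-2,0,0],[0,0,0]],[0.5,[-10,0,0],[0,0,0]],[0.45,[-40,0,0],[0,0,0]],[0.4,[-80,0,0],[0,0,0]],[0.4,[-115,0,0],[0,0,0]],[0.4,[-115,0,0],[0,0,0]]]' 15; python3 - <<'E'
from h import *
s=observe();print(s["tool_pos"],s["width"]);R=Ro.from_quat(s["eef_rot"]);D=Ro.from_matrix([[0,0,-1],[0,-1,0],[-1,0,0]]);print((R.inv()*D).as_rotvec().round(3));print(tool(np.array([.476,.15,.0952])-s["tool_pos"]).round(1))
E
```

```text
time_s: 14.02
tool_pos: [0.4682, -0.2865, 0.102]
eef_rot: [0.59, -0.392, -0.582, -0.4]
ft_force: [1.9, -0.8, 0.2]
width: 0.0544
[ 0.4682134  -0.28648217  0.10202455] 0.05438675508520979
[-1.189 -0.012  0.012]
[   8.2 -169.6  402.3]
```

```bash
python3 -m jog '[[0.4,[0,-170,402],[-1.189,-0.012,0.012]],[0.4,[0,-170,402],[-1.189,-0.012,0.012]],[0.4,[0,-170,402],[-1.189,-0.012,0.012]],[0.4,[0,-170,402],[-1.189,-0.012,0.012]],[0.4,[0,-170,402],[-1.189,-0.012,0.012]],[0.4,[0,-170,402],[-1.189,-0.012,0.012]],[0.4,[0,-170,402],[-1.189,-0.012,0.012]],[0.4,[0,-170,402],[-1.189,-0.012,0.012]],[0.4,[0,-170,402],[-1.189,-0.012,0.012]],[0.4,[0,-170,402],[-1.189,-0.012,0.012]],[0.4,[0,-170,402],[-1.189,-0.012,0.012]],[0.4,[0,-170,402],[-1.189,-0.012,0.012]]]' 15; python3 - <<'E'
from h import *
s=observe();print(s["tool_pos"],s["width"]);R=Ro.from_quat(s["eef_rot"]);D=Ro.from_matrix([[0,0,-1],[0,-1,0],[-1,0,0]]);print((R.inv()*D).as_rotvec().round(3));print(tool(np.array([.44,.32,.0952])-s["tool_pos"]).round(1))
t=camera("top");w=t["img"][228:258,408:438];cv2.imwrite("pics/b50.png",cv2.resize(w[:,:,::-1],None,fx=10,fy=10,interpolation=cv2.INTER_CUBIC))
print(w[8:23,8:24].max(2))
E
```

```text
time_s: 15.02
tool_pos: [0.4763, 0.1559, 0.1046]
eef_rot: [0.708, 0.004, -0.706, 0.001]
ft_force: [0.4, 0.9, -0.4]
width: 0.0555
[0.47625806 0.15590302 0.10457586] 0.055547262829496256
[ 0.007 -0.002  0.003]
[   9.8 -164.3   35.1]
[[141 137 125  89  57  43  35  46  51  64  76  78  98 126 136 139]
 [138 125  91  44  27  32  58  87 105 112 118 105  97 109 132 141]
 [134 101  53  21  36  68 102 127 140 146 145 140 131 117 120 139]
 [126  82  32  29  52  97 129 141 139 138 142 142 140 134 127 137]
 [117  66  21  34  67 114 139 140 123 124 132 135 137 140 132 131]
 [110  43  18  36  70 122 142 127 129 137 142 142 137 139 136 127]
 [105  43  22  43  79 127 142 118 120 138 140 142 137 138 139 121]
 [113  45  18  39  71 112 136 122 114 124 134 141 138 139 134 122]
 [119  65  15  29  53 103 131 139 122 117 127 137 140 138 120 120]
 [125  84  37  21  42  71 101 126 136 138 141 138 136 126 104 125]
 [137 114  68  27  26  37  64  99 120 128 128 126 116  99  99 131]
 [143 137 105  54  25  15  32  52  65  77  76  73  79  98 123 141]
 [142 141 130 107  72  42  27  26  25  52  55  68 100 129 142 147]
 [141 143 143 139 121 102  92  86  85  99 103 113 132 146 148 149]
 [141 144 144 145 146 146 144 137 135 139 142 147 150 152 152 151]]
```

weight_50 shows as a bright disc inside its well with a dark ring all round. On to weight_100.

```bash
python3 -m jog '[[0.35,[10,-163,0],[0.007,0,0.003]],[0.35,[10,-163,0],[0.007,0,0.003]],[0.35,[10,-163,0],[0.007,0,0.003]],[0.35,[10,-163,0],[0.007,0,0.003]],[0.35,[30,-163,0],[0.007,0,0.003]],[0.35,[50,-163,0],[0.007,0,0.003]],[0.35,[62,-163,0],[0.007,0,0.003]],[0.35,[62,-163,0],[0.007,0,0.003]],[0.35,[62,-163,0],[0.007,0,0.003]]]' 15; python3 - <<'E'
from h import *
s=observe();print(s["tool_pos"],s["width"]);R=Ro.from_quat(s["eef_rot"]);D=Ro.from_matrix([[0,0,-1],[0,-1,0],[-1,0,0]]);print((R.inv()*D).as_rotvec().round(3));print(tool(np.array([.4752,.319,.013])-s["tool_pos"]).round(1))
E
```

```text
time_s: 15.82
tool_pos: [0.476, 0.3137, 0.0421]
eef_rot: [0.707, -0.003, -0.707, -0.0]
ft_force: [0.5, 0.3, 0.4]
width: 0.0596
[0.47604529 0.31371187 0.04213448] 0.05957866424192901
[-0.005 -0.    -0.004]
[29.1 -5.4  0.9]
```

```bash
python3 -m jog '[[0.35,[5,-5.4,1],[0,0,0]],[0.35,[10,-5.4,1],[0,0,0]],[0.35,[18,-5.4,1],[0,0,0]],[0.35,[26,-5.4,1],[0,0,0]],[0.35,[29,-5.4,1],[0,0,0]],[0.35,[29,-5.4,1],[0,0,0]]]' 15; python3 - <<'E'
from h import *
s=observe();print(tool(np.array([.4752,.319,.013])-s["tool_pos"]).round(1))
E
```

```text
time_s: 16.32
tool_pos: [0.4744, 0.3184, 0.012]
eef_rot: [-0.707, 0.004, 0.707, 0.0]
ft_force: [0.3, 0.4, -0.3]
width: 0.0598
[-1.  -0.6 -0.7]
```

```bash
python3 -m jog '[[0.75,[-1,-0.5,0],[0,0,0]],[0.75,[-1,-0.5,0],[0,0,0]],[0.75,[-1,-0.5,0],[0,0,0]],[0.75,[-1,-0.5,0],[0,0,0]],[0.75,[-1,-0.5,0],[0,0,0]],[0.75,[-1,-0.5,0],[0,0,0]],[0.75,[-1,-0.5,0],[0,0,0]]]' 20
```

```text
time_s: 16.9
tool_pos: [0.4746, 0.319, 0.0132]
eef_rot: [-0.707, 0.003, 0.707, 0.0]
ft_force: [0.2, 0.3, 2.8]
width: 0.0367
```

```bash
python3 -m jog '[[0.75,[-3,0,0],[0,0,0]],[0.75,[-10,0,0],[0,0,0]],[0.75,[-40,0,0],[0,0,0]],[0.75,[-75,20,0],[0,0,0]],[0.75,[-75,61,0],[0,0,0]],[0.75,[-75,330,0],[0,0,0]],[0.75,[-75,330,0],[0,0,0]],[0.75,[-75,330,0],[0,0,0]],[0.75,[-75,330,0],[0,0,0]],[0.75,[-75,330,0],[0,0,0]],[0.75,[-75,330,0],[0,0,0]],[0.75,[-75,330,0],[0,0,0]]]' 20;python3 -m jog '[[0.75,[0,0,0],[0,0,0]],[0.75,[0,0,0],[0,0,0]],[0.75,[0,0,0],[0,0,0]]]'; cat > look.py <<'E'
from h import *
import sys
X=np.array([float(v) for v in sys.argv[1:3]]);n=sys.argv[3]
c=camera("wrist");s=observe();p=s["tool_pos"];R=Ro.from_quat(s["eef_rot"]);D=Ro.from_matrix([[0,0,-1],[0,-1,0],[-1,0,0]])
print(p.round(4),s["width"],"rot",(R.inv()*D).as_rotvec().round(3),"q7",s["q"][6].round(2))
pr=np.array(proj(c,[*X,.009],True));print("pred",pr.round(1))
m=c["img"].max(2)<70
for b in blobs(m,300,20000):
    if np.hypot(*(b[0]-pr))<40:
        l,t,w,h=b[1][:4];u=[l+w/2-.5,t+h/2-.5];print("well",b[0].round(1),b[1],"centroid->",onz(c,*b[0],.009,True).round(4),"box->",onz(c,*u,.009,True).round(4))
print("to X",tool([*(X-p[:2]),0]).round(1))
cv2.imwrite(f"pics/{n}.png",c["img"][:,:,::-1])
t=camera("top");np.savez(n+"t.npz",**t);cv2.imwrite(f"pics/{n}t.png",cv2.resize(t["img"][207:267,138:218,::-1],None,fx=8,fy=8,interpolation=cv2.INTER_CUBIC))
E
python3 look.py .4725 -.0105 l100
```

```text
time_s: 17.9
tool_pos: [0.4722, -0.0167, 0.0901]
eef_rot: [-0.707, 0.006, 0.708, 0.001]
ft_force: [0.1, -0.5, -1.2]
width: 0.0368
time_s: 18.15
tool_pos: [0.4723, -0.0157, 0.0905]
eef_rot: [-0.707, 0.006, 0.707, 0.001]
ft_force: [0.4, 0.0, -1.5]
width: 0.0372
[ 0.4723 -0.015   0.0904] 0.037174596769581514 rot [-0.009  0.001 -0.006] q7 -1.86
pred [276.5 196.2]
well [274.6 201.1] [ 251  182   50   39 1460] centroid-> [ 0.468  -0.0088  0.009 ] box-> [ 0.4681 -0.0096  0.009 ]
to X [-0.  -4.5 -0.1]
```

```bash
python3 -m jog '[[0.75,[20,-5,1.5],[-0.009,0,-0.006]],[0.75,[55,-5,1.5],[-0.009,0,-0.006]],[0.75,[80,-5,1.5],[-0.009,0,-0.006]],[0.75,[94,-5,1.5],[-0.009,0,-0.006]],[0.75,[96,-5,1.5],[-0.009,0,-0.006]],[0.75,[96,-5,1.5],[-0.009,0,-0.006]]]' 20; cat >> look.py <<'E'
r=float(sys.argv[4]);i=c["img"].max(2)
from numpy import array
k=int(round(pr[0]));col=i[:,k-3:k+4].mean(1)
# camera-side rim edge: topmost strong light->dark step near predicted rim
e=array(proj(c,[X[0]+r,X[1],.015],True));rows=np.arange(int(e[1])-14,int(e[1])+15);d=np.diff(col[rows[0]-1:rows[-1]+1]);j=rows[np.argmin(d)]-.5
print("rim pred",e.round(1),"found",j,"-> xc",(onz(c,k,j,.015,True)[0]-r).round(4),d.min())
print(i[rows[0]:rows[-1],k])
E
python3 look.py .4708 -.010 l100b .024; python3 - <<'E'
import cv2,numpy as np,sys
E
```

```text
time_s: 18.75
tool_pos: [0.4703, -0.0087, -0.0062]
eef_rot: [-0.706, -0.001, 0.708, -0.001]
ft_force: [0.5, 0.2, 0.6]
width: 0.0364
[ 0.4711 -0.0089 -0.0053] 0.036993584178042625 rot [0.003 0.001 0.   ] q7 -1.96
pred [285.1 237.9]
well [285.3 248.9] [ 212  208  143   81 2019] centroid-> [ 0.4636 -0.0101  0.009 ] box-> [ 0.4642 -0.0088  0.009 ]
to X [0.  1.1 0.3]
rim pred [285.5 202.3] found 201.5 -> xc 0.4713 -55.57142857142857
[164 228 247 249 249 249 250 250 249 249 248 245 218 166 119  77  70  69
  70  70  70  71  70  70  69  65  62  60]
```

Close up, the rim edge puts the well at x = 0.4713, and the tool is at 0.4711. Lowering.

```bash
python3 -m jog '[[0.75,[3,1,0],[0,0,0]],[0.75,[6,1,0],[0,0,0]],[0.75,[9,1,0],[0,0,0]],[0.75,[11,1,0],[0,0,0]],[0.75,[12,1,0],[0,0,0]],[0.75,[12,1,0],[0,0,0]]]' 20;python3 -m jog '[[0.75,[0.7,0,0],[0,0,0]],[0.75,[1.2,0,0],[0,0,0]]]' 20
```

```text
time_s: 19.35
tool_pos: [0.4714, -0.0104, -0.017]
eef_rot: [0.707, 0.001, -0.707, 0.001]
ft_force: [-0.4, -0.4, -1.2]
width: 0.0369
time_s: 19.52
tool_pos: [0.4714, -0.0104, -0.0183]
eef_rot: [-0.707, -0.001, 0.707, -0.001]
ft_force: [0.1, 0.3, -1.0]
width: 0.0373
```

```bash
python3 -m jog '[[0.75,[0.7,0,0],[0,0,0]],[0.75,[1.2,0,0],[0,0,0]]]' 20
```

```text
time_s: 19.68
tool_pos: [0.4714, -0.0104, -0.0195]
eef_rot: [0.707, 0.001, -0.707, 0.001]
ft_force: [-0.1, -0.0, -1.9]
width: 0.0372
```

```bash
python3 -m jog '[[0.75,[0.6,0,0],[0,0,0]],[0.75,[0.9,0,0],[0,0,0]]]' 20
```

```text
time_s: 19.85
tool_pos: [0.4715, -0.0103, -0.0199]
eef_rot: [0.707, 0.001, -0.707, 0.001]
ft_force: [-4.1, -1.2, 13.7]
width: 0.0372
```

```bash
python3 -m jog '[[0.4,[0,0,0],[0,0,0]],[0.35,[0,0,0],[0,0,0]],[0.35,[0,0,0],[0,0,0]],[0.3,[-2,0,0],[0,0,0]],[0.25,[-10,0,0],[0,0,0]],[0.2,[-40,0,0],[0,0,0]],[0.2,[-80,0,0],[0,0,0]],[0.2,[-110,-20,0],[0,0,0]],[0.2,[-110,-60,0],[0,0,0]]]' 20; python3 - <<'E'
from h import *
s=observe();print(s["tool_pos"],s["width"])
def circ(f,z,r,lab):
    t=np.load(f);g=cv2.cvtColor(cv2.resize(t["img"][207:267,138:218],None,fx=8,fy=8,interpolation=cv2.INTER_CUBIC),cv2.COLOR_RGB2GRAY)
    R=r*418.8/(1.03-z)*8
    h=cv2.HoughCircles(g,cv2.HOUGH_GRADIENT,1,5,param1=60,param2=8,minRadius=int(R-3),maxRadius=int(R+3))
    for u,v,q in h[0][:4]:print(lab,q/R,onz(t,138+(u+.5)/8-.5,207+(v+.5)/8-.5,z).round(4))
circ("t7.npz",.057,.019,"100 known .4752 .319");circ("l100bt.npz",.042,.025,"200");circ("l100bt.npz",.026,.031,"500")
E
```

```text
time_s: 20.6
tool_pos: [0.4751, 0.0464, 0.0957]
eef_rot: [0.71, -0.002, -0.704, -0.001]
ft_force: [1.9, 0.9, 0.1]
width: 0.0732
[0.47506541 0.04637887 0.09572653] 0.07323624898267979
100 known .4752 .319 0.9629486 [0.4724 0.2983 0.057 ]
200 1.0049857 [0.4801 0.3073 0.042 ]
500 0.97536355 [0.4787 0.3156 0.026 ]
500 0.97536355 [0.4802 0.3159 0.026 ]
```

View pics/l100bt.png

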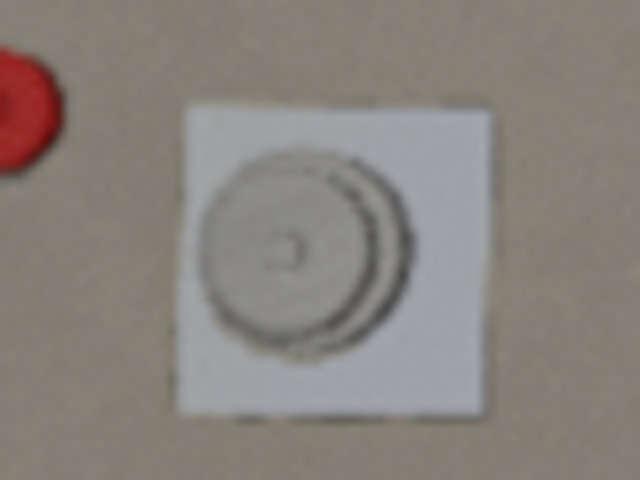

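Two tiers remain. weight_200 is centred at crop (288,251), native (173.6,237.9). weight_500 is at about (175.9,238.3).

```bash
python3 - <<'E'
from h import *
t=np.load("l100bt.npz");X=onz(t,173.7,238,.042);Y=onz(t,176,238.4,.026);print(X,Y)
s=observe();print(s["tool_pos"],s["width"]);R=Ro.from_quat(s["eef_rot"]);D=Ro.from_matrix([[0,0,-1],[0,-1,0],[-1,0,0]]);print((R.inv()*D).as_rotvec().round(3));print(tool(X+[-.002,-.0007,.028]-s["tool_pos"]).round(1))
i=camera("top")["img"];print(i[226:254,299:325].max(2)[::2,::2])
E
```

```text
[0.47717877 0.31857728 0.042     ] [0.47683873 0.31707338 0.026     ]
[0.47506541 0.04637887 0.09572653] 0.07323624898267979
[-0.005 -0.008 -0.002]
[  25.3 -271.5    1.5]
[[55 58 56 58 58 60 63 62 61 62 64 62 65]
 [57 57 52 57 61 61 61 58 62 60 56 55 57]
 [55 53 55 58 57 59 59 56 60 59 59 58 59]
 [57 60 57 60 57 59 58 60 59 57 61 54 57]
 [55 58 59 58 58 61 62 59 58 59 58 54 57]
 [60 57 59 59 58 58 60 60 60 61 61 59 60]
 [56 58 58 60 58 57 59 58 58 60 59 60 59]
 [55 55 58 54 59 60 56 62 59 60 63 57 58]
 [51 57 60 58 56 57 60 62 56 60 57 59 58]
 [55 56 57 55 59 58 60 56 59 62 60 58 56]
 [56 58 59 59 58 59 59 59 60 56 60 60 61]
 [54 57 58 55 56 57 60 60 59 60 61 61 57]
 [56 56 54 59 57 60 61 57 59 59 58 61 61]
 [57 61 55 56 61 59 58 57 64 59 61 59 62]]
```

```bash
python3 -m jog '[[0.2,[5,-272,1],[0,-0.008,0]],[0.2,[5,-272,1],[0,-0.008,0]],[0.2,[5,-272,1],[0,-0.008,0]],[0.2,[5,-272,1],[0,-0.008,0]],[0.2,[5,-272,1],[0,-0.008,0]],[0.2,[5,-272,1],[0,-0.008,0]],[0.2,[10,-272,1],[0,-0.008,0]],[0.2,[30,-272,1],[0,-0.008,0]],[0.2,[50,-272,1],[0,-0.008,0]],[0.2,[70,-272,1],[0,-0.008,0]],[0.2,[72,-272,1],[0,-0.008,0]],[0.2,[72,-272,1],[0,-0.008,0]]]' 20; python3 - <<'E'
from h import *
s=observe();print(tool(np.array([.4752,.3178,-.003])-s["tool_pos"]).round(1))
E
```

```text
time_s: 21.65
tool_pos: [0.471, 0.3304, 0.0229]
eef_rot: [-0.706, -0.003, 0.708, -0.001]
ft_force: [0.2, -0.4, 0.8]
width: 0.0738
[25.9 12.7 -4.2]
```

```bash
python3 -m jog '[[0.2,[0,12.5,-4],[0,0,0]],[0.2,[0,12.5,-4],[0,0,0]],[0.2,[6,12.5,-4],[0,0,0]],[0.2,[13,12.5,-4],[0,0,0]],[0.2,[20,12.5,-4],[0,0,0]],[0.2,[26,12.5,-4],[0,0,0]],[0.2,[26,12.5,-4],[0,0,0]],[0.2,[26,12.5,-4],[0,0,0]]]' 20; python3 - <<'E'
from h import *
s=observe();R=Ro.from_quat(s["eef_rot"]);D=Ro.from_matrix([[0,0,-1],[0,-1,0],[-1,0,0]]);print((R.inv()*D).as_rotvec().round(3));print(tool(np.array([.4752,.3178,-.003])-s["tool_pos"]).round(1))
E
```

```text
time_s: 22.32
tool_pos: [0.4745, 0.3179, -0.0037]
eef_rot: [-0.706, -0.003, 0.708, -0.001]
ft_force: [0.2, 0.4, 0.9]
width: 0.0736
[0.007 0.003 0.003]
[-0.7  0.1 -0.7]
```

```bash
python3 -m jog '[[0.6,[-0.7,0,-0.7],[0,0,0]],[0.6,[-0.7,0,-0.7],[0,0,0]],[0.6,[-0.7,0,-0.7],[0,0,0]],[0.6,[-0.7,0,-0.7],[0,0,0]],[0.6,[-0.7,0,-0.7],[0,0,0]],[0.6,[-0.7,0,-0.7],[0,0,0]],[0.6,[-0.7,0,-0.7],[0,0,0]]]' 30;python3 -m jog '[[0.6,[-3,0,0],[0,0,0]],[0.6,[-8,0,0],[0,0,0]],[0.6,[-30,0,0],[0,0,0]],[0.6,[-70,0,0],[0,0,0]],[0.6,[-85,0,0],[0,0,0]],[0.6,[-85,0,0],[0,0,0]]]' 30; python3 - <<'E'
from h import *
s=observe();R=Ro.from_quat(s["eef_rot"]);D=Ro.from_matrix([[0,0,-1],[0,-1,0],[-1,0,0]]);print((R.inv()*D).as_rotvec().round(3));print(tool(np.array([.621,.0745,.085])-s["tool_pos"]).round(1))
E
```

```text
time_s: 22.9
tool_pos: [0.4754, 0.3182, -0.0028]
eef_rot: [-0.706, -0.004, 0.708, -0.001]
ft_force: [0.4, 0.6, 1.3]
width: 0.0488
time_s: 23.4
tool_pos: [0.4775, 0.3198, 0.0865]
eef_rot: [0.708, 0.005, -0.706, -0.0]
ft_force: [1.2, 0.3, -2.4]
width: 0.0487
[ 0.007 -0.003  0.007]
[ 2.000e-01  2.462e+02 -1.418e+02]
```

```bash
python3 -m jog '[[0.6,[0,36,-20],[0,0,0]],[0.6,[0,70,-40],[0,0,0]],[0.6,[0,105,-60],[0,0,0]],[0.6,[0,140,-80],[0,0,0]],[0.6,[0,175,-100],[0,0,0]],[0.6,[0,210,-120],[0,0,0]],[0.6,[0,235,-135],[0,0,0]],[0.6,[0,246,-142],[0,0,0]],[0.6,[0,246,-142],[0,0,0]],[0.6,[0,246,-142],[0,0,0]],[0.6,[0,246,-142],[0,0,0]]]' 30;python3 look.py .621 .0745 l200 .030; python3 - <<'E'
from h import *
i=camera("top")["img"];w=i[226:254,298:326];print(w.max(2)[::2,::2])
E
```

```text
time_s: 24.32
tool_pos: [0.62, 0.0765, 0.0846]
eef_rot: [0.708, 0.006, -0.707, 0.0]
ft_force: [-1.0, 0.2, -2.3]
width: 0.0489
[0.62   0.0768 0.0849] 0.04854882329596511 rot [ 0.009 -0.002  0.008] q7 -2.0
pred [286.  197.3]
well [280.7 205.8] [253 197  64  19 514] centroid-> [0.6132 0.079  0.009 ] box-> [0.6131 0.0757 0.009 ]
to X [-0.   2.4 -0.9]
rim pred [286.4 164.1] found 163.5 -> xc 0.6215 -77.57142857142858
[236 216 166 198 250 253 253 253 253 253 253 253 249 211 130  82  80  80
  80  80  79  79  79  79  79  80  79  78]
[[ 42  41  46  47  52  55  53  58  57  58  58  61  64  64]
 [ 39  40  43  45  49  53  52  58  54  55  59  61  63  65]
 [ 35  39  41  45  46  46  53  54  57  61  58  61  58  60]
 [ 37  34  37  41  46  51  51  55  55  59  58  59  60  53]
 [ 55  34  42  45  45  49  50  51  54  54  57  55  45  38]
 [100  34  37  40  42  44  49  48  52  56  51  54  40  36]
 [106  54  34  36  45  41  47  50  53  54  50  33  34  39]
 [115 126  34  36  39  42  44  47  51  45  34  31  38  40]
 [132 163  60  33  41  45  44  42  45  37  30  35  35  34]
 [151 170 138  37  35  41  39  42  38  31  34  32  36  33]
 [155 170 168  86  35  39  40  44  35  32  32  35  32  43]
 [161 167 169 149  41  34  42  36  25  33  31  36  32  36]
 [143 154 155 164  95  37  34  29  27  28  36  36  35  36]
 [150 146 126 117  96  37  25  35  31  31  36  37  35  40]]
```

```bash
python3 -m jog '[[0.6,[20,2,-1],[0.009,0,0.008]],[0.6,[55,2,-1],[0.009,0,0.008]],[0.6,[78,2,-1],[0.009,0,0.008]],[0.6,[88,2,-1],[0.009,0,0.008]],[0.6,[90,2,-1],[0.009,0,0.008]],[0.6,[90,2,-1],[0.009,0,0.008]]]' 30; cat >> look.py <<'E'
for dr in(4,7,10):
    row=i[int(j)+dr].astype(float);dk=np.where(row[k-70:k+71]<110)[0]+k-70
    L=k
    while row[L]<110:L-=1
    Q=k
    while row[Q]<110:Q+=1
    print("chord",L,Q,"yc",(onz(c,L,int(j)+dr,.015,True)[1]/2+onz(c,Q,int(j)+dr,.015,True)[1]/2).round(4))
E
python3 look.py .6215 .0745 l200b .030
```

```text
time_s: 24.97
tool_pos: [0.6215, 0.0761, -0.0047]
eef_rot: [0.708, 0.0, -0.706, 0.001]
ft_force: [-0.6, -0.1, -2.2]
width: 0.0492
[ 0.6223  0.0761 -0.0038] 0.04882905541092237 rot [ 0.001 -0.004  0.   ] q7 -2.06
pred [285.6 237.7]
well [286.1 255.3] [ 192  206  183   79 1855] centroid-> [0.6097 0.0741 0.009 ] box-> [0.6167 0.076  0.009 ]
to X [-0.   1.6  0.8]
rim pred [285.9 191.9] found 192.5 -> xc 0.6211 -70.42857142857144
[206 243 249 249 250 250 250 250 250 250 251 251 250 243 221 160  86  74
  74  74  73  73  73  73  72  72  73  72]
chord 266 304 yc 0.075
chord 259 311 yc 0.075
chord 254 315 yc 0.0753
```

```bash
python3 -m jog '[[0.6,[3,1,1],[0,0,0]],[0.6,[6,1,1],[0,0,0]],[0.6,[9,1,1],[0,0,0]],[0.6,[12,1,1],[0,0,0]],[0.6,[13.5,1,1],[0,0,0]],[0.6,[13.5,1,1],[0,0,0]]]' 30;python3 -m jog '[[0.6,[0.7,0,0],[0,0,0]],[0.6,[1.2,0,0],[0,0,0]]]' 30
```

```text
time_s: 25.57
tool_pos: [0.6215, 0.0749, -0.0173]
eef_rot: [0.708, 0.0, -0.706, 0.0]
ft_force: [0.2, 0.6, -1.7]
width: 0.0486
time_s: 25.73
tool_pos: [0.6215, 0.0749, -0.0186]
eef_rot: [0.708, 0.0, -0.706, 0.0]
ft_force: [0.4, -0.7, -2.2]
width: 0.0487
```

```bash
python3 -m jog '[[0.6,[0.6,0,0],[0,0,0]],[0.6,[1,0,0],[0,0,0]]]' 30
```

```text
time_s: 25.9
tool_pos: [0.6214, 0.0749, -0.0196]
eef_rot: [0.708, 0.0, -0.706, 0.0]
ft_force: [1.6, 0.3, -0.8]
width: 0.0489
```

```bash
python3 -m jog '[[0.6,[0.6,0,0],[0,0,0]],[0.6,[0.8,0,0],[0,0,0]]]' 30
```

```text
time_s: 26.07
tool_pos: [0.6215, 0.0749, -0.0198]
eef_rot: [0.709, 0.0, -0.706, 0.0]
ft_force: [-2.4, -0.8, 7.9]
width: 0.0487
```

```bash
python3 -m jog '[[0.3,[0,0,0],[0,0,0]],[0.25,[0,0,0],[0,0,0]],[0.25,[0,0,0],[0,0,0]],[0.25,[-2,0,0],[0,0,0]],[0.1,[-10,0,0],[0,0,0]],[0,[-40,0,0],[0,0,0]],[0,[-80,0,0],[0,0,0]],[0,[-105,0,0],[0,0,0]],[0,[-105,0,0],[0,0,0]],[0,[-105,0,0],[0,0,0]]]' 30; python3 - <<'E'
from h import *
s=observe();R=Ro.from_quat(s["eef_rot"]);D=Ro.from_matrix([[0,0,-1],[0,-1,0],[-1,0,0]]);print((R.inv()*D).as_rotvec().round(3));print(tool(np.array([.4748,.3164,.085])-s["tool_pos"]).round(1))
E
```

```text
time_s: 26.9
tool_pos: [0.6226, 0.0752, 0.0876]
eef_rot: [0.71, 0.0, -0.704, 0.0]
ft_force: [0.3, 0.6, -0.6]
width: 0.0918
[ 0.001 -0.008  0.   ]
[   1.5 -241.3  147.6]
```

```bash
python3 -m jog '[[0,[0,-36,22],[0,-0.008,0]],[0,[0,-71,44],[0,-0.008,0]],[0,[0,-106,66],[0,-0.008,0]],[0,[0,-141,87],[0,-0.008,0]],[0,[0,-176,108],[0,-0.008,0]],[0,[0,-211,129],[0,-0.008,0]],[0,[0,-235,143],[0,-0.008,0]],[0,[0,-241,148],[0,-0.008,0]],[0,[15,-241,148],[0,-0.008,0]],[0,[30,-241,148],[0,-0.008,0]],[0,[30,-241,148],[0,-0.008,0]],[0,[30,-241,148],[0,-0.008,0]]]' 30; python3 - <<'E'
from h import *
c=camera("wrist");s=observe();R=Ro.from_quat(s["eef_rot"]);D=Ro.from_matrix([[0,0,-1],[0,-1,0],[-1,0,0]]);print(s["tool_pos"],(R.inv()*D).as_rotvec().round(3));print(tool(np.array([.4748,.3164,-.023])-s["tool_pos"]).round(1))
X=[.4748,.3164];print(np.round(proj(c,[*X,.0285],True),1),np.round(proj(c,[X[0]+.031,X[1],.026],True),1),np.round(proj(c,[X[0],X[1]+.031,.026],True),1),np.round(proj(c,[X[0],X[1]-.031,.026],True),1))
cv2.imwrite("pics/w9.png",cv2.resize(c["img"][100:280,160:400,::-1],(800,600)))
t=camera("top")["img"];cv2.imwrite("pics/t9.png",cv2.resize(t[140:270,190:450,::-1],(800,400)))
E
```

```text
time_s: 27.9
tool_pos: [0.474, 0.3147, 0.0553]
eef_rot: [-0.706, 0.001, 0.708, -0.001]
ft_force: [0.1, 0.2, 0.9]
width: 0.0918
[0.47457699 0.31537485 0.05619052] [-0.     0.001 -0.   ]
[79.2 -1.1 -0.3]
[280.7 215.1] [280.6 172.1] [238.3 214. ] [323.1 214. ]
```

View pics/w9.png

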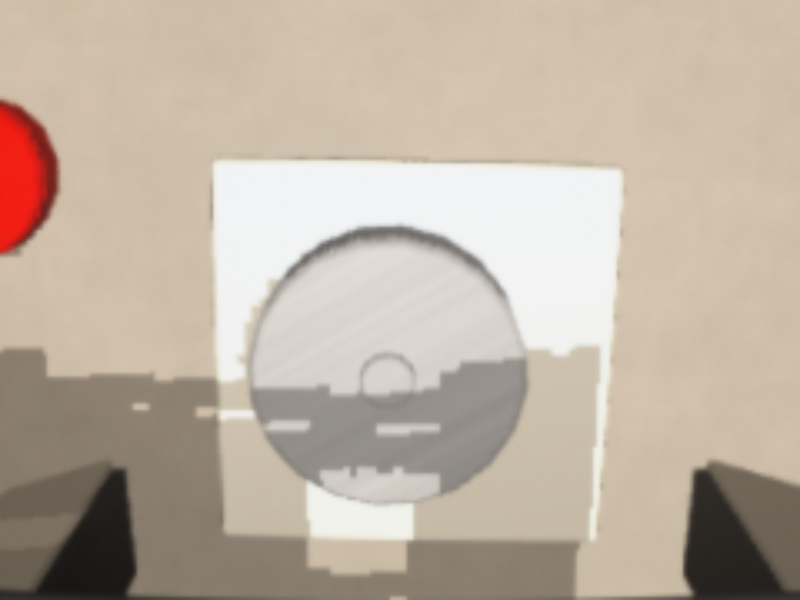

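weight_500's boss is at native (276.4,214), so it sits about 3 mm more to +y than I assumed, at (0.4755,0.319). Correcting, then descending.

```bash
python3 -m jog '[[0,[5,-4,-1],[0,0,0]],[0,[15,-4,-1],[0,0,0]],[0,[35,-4,-1],[0,0,0]],[0,[55,-4,-1],[0,0,0]],[0,[70,-4,-1],[0,0,0]],[0,[78,-4,-1],[0,0,0]],[0,[78,-4,-1],[0,0,0]],[0,[78,-4,-1],[0,0,0]]]' 40; python3 - <<'E'
from h import *
s=observe();print(tool(np.array([.4755,.319,-.023])-s["tool_pos"]).round(1))
E
```

```text
time_s: 28.67
tool_pos: [0.4758, 0.3199, -0.0214]
eef_rot: [-0.707, -0.0, 0.707, 0.0]
ft_force: [0.1, 0.2, 0.3]
width: 0.0917
[1.6 0.9 0.3]
```

```bash
python3 -m jog '[[0.45,[1.6,1,0],[0,0,0]],[0.45,[1.6,1,0],[0,0,0]],[0.45,[1.6,1,0],[0,0,0]],[0.45,[1.6,1,0],[0,0,0]],[0.45,[1.6,1,0],[0,0,0]],[0.45,[1.6,1,0],[0,0,0]],[0.45,[1.6,1,0],[0,0,0]],[0.45,[1.6,1,0],[0,0,0]]]' 45;python3 -m jog '[[0.45,[-2,0,0],[0,0,0]],[0.45,[-5,0,0],[0,0,0]],[0.45,[-20,0,0],[0,0,0]],[0.45,[-45,0,0],[0,0,0]],[0.45,[-75,0,0],[0,0,0]],[0.45,[-100,0,0],[0,0,0]],[0.45,[-100,0,0],[0,0,0]],[0.45,[-100,0,0],[0,0,0]]]' 45; python3 - <<'E'
from h import *
s=observe();R=Ro.from_quat(s["eef_rot"]);D=Ro.from_matrix([[0,0,-1],[0,-1,0],[-1,0,0]]);print((R.inv()*D).as_rotvec().round(3));print(tool(np.array([.642,.2455,.08])-s["tool_pos"]).round(1))
E
```

```text
time_s: 29.33
tool_pos: [0.4761, 0.3191, -0.0226]
eef_rot: [0.707, 0.0, -0.707, -0.0]
ft_force: [-1.0, 0.7, 5.5]
width: 0.0609
time_s: 30.0
tool_pos: [0.4766, 0.3194, 0.0783]
eef_rot: [0.708, 0.0, -0.706, -0.001]
ft_force: [0.0, 0.4, -5.2]
width: 0.0609
[-0.    -0.002  0.002]
[  -1.5   73.8 -165.4]
```

```bash
python3 -m jog '[[0.45,[0,14,-32],[0,0,0]],[0.45,[0,28,-64],[0,0,0]],[0.45,[0,44,-98],[0,0,0]],[0.45,[0,60,-132],[0,0,0]],[0.45,[0,72,-160],[0,0,0]],[0.45,[0,74,-165],[0,0,0]],[0.45,[0,74,-165],[0,0,0]],[0.45,[0,74,-165],[0,0,0]]]' 45;python3 look.py .642 .2455 l500 .036; python3 - <<'E'
from h import *
i=camera("top")["img"]
for y0,x0 in((226,298),(166,264)):print(i[y0:y0+28,x0:x0+30].max(2)[::2,::2])
E
```

```text
time_s: 30.67
tool_pos: [0.6401, 0.2447, 0.0759]
eef_rot: [-0.706, 0.0, 0.708, 0.0]
ft_force: [-1.6, 0.7, -4.3]
width: 0.0607
[0.6396 0.2457 0.0765] 0.06040485560783224 rot [0.001 0.002 0.001] q7 -2.25
pred [282.  198.7]
well [280.9 183.9] [ 241  160   82   52 2652] centroid-> [0.6547 0.2464 0.009 ] box-> [0.6533 0.2459 0.009 ]
to X [-0.   0.2 -2.4]
rim pred [282.  157.1] found 158.5 -> xc 0.6409 -64.42857142857143
[229 226 182 147 209 241 243 243 243 244 244 243 243 241 232 175 108  68
  67  68  68  68  66  66  65  66  67  67]
chord 265 298 yc 0.2459
chord 259 304 yc 0.2459
chord 255 309 yc 0.2455
[[ 84 130 169 170 167 161 158 155 152 148 147 145 148 146 146]
 [ 48 107 166 166 168 170 167 169 170 170 167 161 158 153 148]
 [ 56  91 167 165 155 115  75  71  98 143 166 169 170 171 159]
 [ 55  51 137 145  60  97 142 154 133  83 110 163 164 166 152]
 [ 60  53  78  69 115 165 168 168 167 162  94 121 167 167 152]
 [ 63  60  54  65 161 165 162 157 166 165 159  75 149 159 149]
 [ 65  61  56  60 156 166 155 166 159 165 166  67 148 160 149]
 [ 63  64  57  52  96 164 142 166 160 165 165  80 151
[... 571 characters left out ...]
0 146]
 [ 34  29  42 152 162 160 158 158 159 160 129  82 149 151 146]
 [ 33  41  30  84 154 157 157 159 158 160 162  79 131 161 147]
 [ 32  36  35  33  84 147 150 152 163 164 163 116 105 172 152]
 [ 35  29  36  31  32  83 159 153 162 162 164 136  73 160 152]
 [ 32  38  34  34  27  39 110 145 163 164 165 123  70 155 155]
 [ 45  42  33  37  38  66  63 147 164 163 162  90 117 156 155]
 [ 57  49  39  38  39  49  46  86 165 165 136  48 144 157 160]
 [ 58  54  49  38  30  37  30  45 149 126  44 117 165 162 158]
 [ 58  57  54  49  36  34  27  35  53  51 114 153 152 155 153]
 [ 59  60  58  53  48  32  37  33  77 143 153 152 142 124 100]
 [ 66  64  62  58  52  45  37  29  82 141 111  94 118 136 146]]
```

```bash
python3 -m jog '[[0.45,[20,0,-1.5],[0,0,0]],[0.45,[50,0,-1.5],[0,0,0]],[0.45,[70,0,-1.5],[0,0,0]],[0.45,[80,0,-1.5],[0,0,0]],[0.45,[81,0,-1.5],[0,0,0]],[0.45,[81,0,-1.5],[0,0,0]],[0.45,[81,0,-1.5],[0,0,0]]]' 45;python3 look.py .641 .2457 l500b .036
```

```text
time_s: 31.4
tool_pos: [0.642, 0.2475, -0.0018]
eef_rot: [0.708, 0.002, -0.706, -0.0]
ft_force: [0.1, 0.3, -4.1]
width: 0.0608
[ 0.6423  0.2474 -0.0015] 0.0609491128900446 rot [ 0.002 -0.002  0.003] q7 -2.28
pred [285.9 237.5]
well [287.8 237.8] [ 172  185  223  100 2702] centroid-> [0.6408 0.2445 0.009 ] box-> [0.643  0.2475 0.009 ]
to X [-0.   1.7  1.3]
rim pred [286.3 182.1] found 182.5 -> xc 0.6408 -55.428571428571445
[240 242 242 241 242 242 242 242 242 241 241 239 230 202 154  97  70  69
  69  69  69  69  68  69  69  68  67  67]
chord 265 306 yc 0.2461
chord 258 315 yc 0.2455
chord 252 319 yc 0.2461
```

```bash
python3 -m jog '[[0.45,[3,1.5,1],[0,0,0]],[0.45,[7,1.5,1],[0,0,0]],[0.45,[11,1.5,1],[0,0,0]],[0.45,[14,1.5,1],[0,0,0]],[0.45,[15.5,1.5,1],[0,0,0]],[0.45,[15.5,1.5,1],[0,0,0]]]' 45;python3 -m jog '[[0.45,[0.7,0,0],[0,0,0]],[0.45,[1.2,0,0],[0,0,0]]]' 45
```

```text
time_s: 32.0
tool_pos: [0.6409, 0.2456, -0.0178]
eef_rot: [0.708, 0.002, -0.707, -0.0]
ft_force: [-0.1, -0.2, -4.1]
width: 0.061
time_s: 32.17
tool_pos: [0.6409, 0.2456, -0.0192]
eef_rot: [0.708, 0.002, -0.707, -0.0]
ft_force: [-0.4, 0.0, -4.9]
width: 0.0608
```

```bash
python3 -m jog '[[0.45,[0.6,0,0],[0,0,0]],[0.45,[1,0,0],[0,0,0]]]' 45
```

```text
time_s: 32.33
tool_pos: [0.6409, 0.2457, -0.0195]
eef_rot: [0.708, 0.001, -0.707, -0.0]
ft_force: [-3.1, -1.8, 6.7]
width: 0.0603
```

```bash
python3 -m jog '[[0.2,[0,0,0],[0,0,0]],[0.15,[0,0,0],[0,0,0]],[0.1,[0,0,0],[0,0,0]],[0.1,[-2,0,0],[0,0,0]],[0.1,[-10,0,0],[0,0,0]],[0,[-40,0,0],[0,0,0]],[0,[-80,0,0],[0,0,0]],[0,[-120,0,0],[0,0,0]],[0,[-140,10,20],[0,0,0]],[0,[-140,30,55],[0,0,0]],[0,[-140,50,90],[0,0,0]],[0,[-140,70,125],[0,0,0]]]' 45; python3 -m jog '[[0,[0,20,35],[0,0,0]],[0,[0,40,70],[0,0,0]],[0,[0,80,75],[0,0,0]],[0,[0,120,75],[0,0,0]],[0,[0,400,75],[0,0,0]],[0,[0,400,75],[0,0,0]],[0,[0,400,75],[0,0,0]],[0,[0,400,75],[0,0,0]],[0,[0,400,75],[0,0,0]],[0,[0,400,75],[0,0,0]],[0,[0,400,75],[0,0,0]],[0,[0,400,75],[0,0,0]]]';python3 -m jog '[[0,[0,150,0],[0,0,0]],[0,[0,150,0],[0,0,0]],[0,[0,150,0],[0,0,0]],[0,[0,150,0],[0,0,0]],[0,[0,150,0],[0,0,0]]]'; python3 - <<'E'
from h import *
t,g=camera("top"),camera("scene")
A=cv2.resize(t["img"][140:270,180:450,::-1],(800,385),interpolation=cv2.INTER_CUBIC)
B=cv2.resize(g["img"][165:265,160:430,::-1],(800,296),interpolation=cv2.INTER_CUBIC)[:215+81]
cv2.imwrite("pics/end.png",cv2.resize(np.vstack([A,B]),(700,596)));cv2.imwrite("pics/topend.png",t["img"][:,:,::-1])
o=cv2.imread("pics/top0.png")
for n,(x,y,r) in dict(petri=(240,236,22),beaker=(373,244,20)).items():
    d=np.abs(o[y-r:y+r,x-r:x+r].astype(int)-t["img"][y-r:y+r,x-r:x+r,::-1]).max(2);print(n,d.mean().round(1),(d>40).sum())
E
```

```text
time_s: 33.33
tool_pos: [0.5148, 0.1747, 0.1212]
eef_rot: [0.708, 0.002, -0.706, -0.0]
ft_force: [-0.3, -0.8, 0.7]
width: 0.0919
time_s: 34.33
tool_pos: [0.44, -0.233, 0.1205]
eef_rot: [0.709, -0.003, -0.706, -0.002]
ft_force: [-0.3, -0.4, 0.2]
width: 0.092
time_s: 34.75
tool_pos: [0.4372, -0.3911, 0.1211]
eef_rot: [0.709, -0.007, -0.705, -0.003]
ft_force: [-0.7, -0.4, 0.3]
width: 0.0919
petri 2.1 0
beaker 2.1 0
```

View pics/end.png

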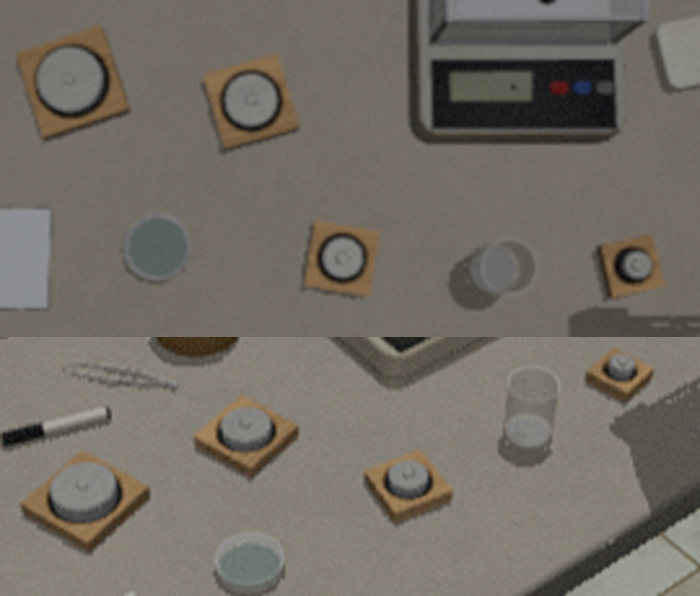

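The final views show all four weights boss-up inside their matching wells, with the petri dish and beaker unchanged. Handing in.

```bash
python3 -c "
from h import *
print(observe()['qvel'].round(3));print(job_done())"
```

```text
[-0.033 -0.019 -0.038  0.035 -0.008 -0.002 -0.009]
the job is handed in; nothing more can be done
None
```

I took the stack apart from the top, 50, 100, 200 then 500, and lowered each weight into its own block until the wrist force showed light floor contact. The job was handed in with about 35 s on the robot's clock.

**Final checks:**
- **Weights:** the last top and scene views show all four boss-up and lying flat in the right wells.
- **Floor contact:** each weight touched within about 0.3 mm of the height worked out for its well floor.
- **Bystanders:** the petri dish and beaker areas of the top image match the first picture, with no pixel differing noticeably.

**What disagreed along the way:**
- **Finger length:** the real fingertips end about 37 mm above the reported TCP. The first grasp therefore closed on nothing above the stack. I measured the offset by touching the shut fingers on the top boss (peak about 21 N) and used it from then on.
- **Well positions:** the first top-camera estimates were up to about 3 mm off in x for the 100, 200 and 500 wells. I corrected those with wrist views from just above each block. For the 50 well I used a compromise between the top and wrist estimates.
- **weight_50:** it looks off to one side of its well in the top view. I put this down to the camera angle, and did not check it from a second close view.

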